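# Pack the probe cards and sample pots into the divided crate

## Task

Pack the divided crate: slide the rack's keeper bar fully open, draw every probe card up out of the rack and stand it on the crate's floor in one of the two narrow side slots, one card per slot, grip bar up, and stand every sample pot upright on the floor of a crate cell, one per cell. When the cards are packed push the keeper bar fully closed again, and leave the positioner, the screwdriver and the optical post where they are.

Things in the scene. Friction and masses are not known exactly. Their poses are not given: they have to be found in the camera images.
- crate: grey divided crate, fixed, 156 (x) x 190 (y) x 40 tall; walls and dividers 4 thick, all end at z 40. Origin: centre of its underside, z up. Floor top at z 4. Six cells 58 x 58 inside, centres at x -31, +31 and y -62, 0, +62. Along each long side a narrow card slot, 10 wide inside (x), 182 long (y), centre lines x -69 and +69, for one card each
- rack: dark card rack, fixed, 136 (x) x 110 (y). Origin: centre of its underside, z up. Three card slots, centred at x -50, 0, +50, y 0; a card stands in upright grooves at its side edges (6.5 wide, up to z 68), its bottom at z 8, its top at z 108, its axes parallel to the rack's
- keeper (a joint): the rack's keeper: aluminium bar 156 long (rack x), 10 wide, z 112 to 118, over the +y ends of all cards' tops so that none can be lifted. Slides along the rack's +y: 0 m closed (bar at rack y 36), 0.045 fully open (end stop, bar at y 81). Stays where it is left; about 2 N to slide
- keeper_knob (a point): centre of the top face of the keeper bar's round upright knob (16 diameter, 30 tall, on the middle of the bar); moves with the bar. At keeper 0 it is at rack (0, 36, 148)
- card1: probe card, maybe absent, all alike: green board 90 wide (its y) x 100 tall (its z) x 4 thick (its x), 0.09 kg; metal grip bar 60 long x 22 tall x 10 thick (x) centred along its top edge (z 78 to 100). Origin: middle of its bottom edge, z up. Starts upright in a rack slot
- card2: probe card, maybe absent, all alike: green board 90 wide (its y) x 100 tall (its z) x 4 thick (its x), 0.09 kg; metal grip bar 60 long x 22 tall x 10 thick (x) centred along its top edge (z 78 to 100). Origin: middle of its bottom edge, z up. Starts upright in a rack slot
- card3: probe card, maybe absent, all alike: green board 90 wide (its y) x 100 tall (its z) x 4 thick (its x), 0.09 kg; metal grip bar 60 long x 22 tall x 10 thick (x) centred along its top edge (z 78 to 100). Origin: middle of its bottom edge, z up. Starts upright in a rack slot
- pot1: sample pot, maybe absent, all alike: amber round body 50 diameter, 46 tall, with a black round knob lid 26 diameter, 28 tall on top (74 in all), about 0.12 kg. Origin: centre of its underside, z up; starts upright on the table
- pot2: sample pot, maybe absent, all alike: amber round body 50 diameter, 46 tall, with a black round knob lid 26 diameter, 28 tall on top (74 in all), about 0.12 kg. Origin: centre of its underside, z up; starts upright on the table
- pot3: sample pot, maybe absent, all alike: amber round body 50 diameter, 46 tall, with a black round knob lid 26 diameter, 28 tall on top (74 in all), about 0.12 kg. Origin: centre of its underside, z up; starts upright on the table
- pot4: sample pot, maybe absent, all alike: amber round body 50 diameter, 46 tall, with a black round knob lid 26 diameter, 28 tall on top (74 in all), about 0.12 kg. Origin: centre of its underside, z up; starts upright on the table
- pot5: sample pot, maybe absent, all alike: amber round body 50 diameter, 46 tall, with a black round knob lid 26 diameter, 28 tall on top (74 in all), about 0.12 kg. Origin: centre of its underside, z up; starts upright on the table
- pot6: sample pot, maybe absent, all alike: amber round body 50 diameter, 46 tall, with a black round knob lid 26 diameter, 28 tall on top (74 in all), about 0.12 kg. Origin: centre of its underside, z up; starts upright on the table
- positioner: bystander: black micropositioner block 70 x 60 x 84 tall with red knobs, loose on the table; origin at the centre of its underside
- driver: bystander: screwdriver 170 long lying on the table along its x, blade towards +x
- post: bystander: optical post in its holder, 40 diameter, 98 tall, standing on the table; origin at the centre of its underside

How it is judged:
By the outcome, as a careful person would: the job done as asked, in the order asked, and still so for the second after the job is handed in, with the robot touching nothing.
Of card1, card2, card3 only 1 to 2 are there at a start; the rules pass over those that are not, and their reading is None.
Of pot1, pot2, pot3, pot4, pot5, pot6 only 4 to 6 are there at a start; the rules pass over those that are not, and their reading is None.
At some moment in a run one of pot1, pot2, pot3, pot4, pot5, pot6 may be knocked a few centimetres aside while the robot is not near it.
It also fails if it takes over 210 s, if anything falls off the work surface, if the arm or the gripper's body presses on something with over 40 N, if the wrist force passes 120 N, or if a joint passes its speed limit or range.

## Robot

A 6-joint arm with a two-finger parallel gripper is mounted at the origin on the work surface. World frame = base frame: x ahead of the robot, y to its left, z up, the work surface at z = 0. Lengths are in m, angles in rad, forces in N, time in s.
With the tool pointing down it reaches from about 0.425 to 0.95 m from the base axis. Payload 3.5 kg.
Tool frame: the origin (TCP) lies midway between the tips of the shut fingers; the grasp point (between the pads) lies 19 mm behind it; z points along the fingers, y is the direction in which the jaws open and shut (so a half turn about z gives the same grasp; the last joint's range is limited). The gripper opens to 85 mm and grips with 20 to 120 N. Pads are 22 mm wide; open, the fingers measure 114 mm over their backs; the gripper's body (76 mm by 85 mm) begins 54 mm behind the grasp point. The pads swing forward as they close: fully open they stand 13 mm farther back than shut.
Start: joints at [-1.271, 0.286, 1.577, -0, 1.279, -0.15], TCP at [0.294, -0.608, 0.231] pointing down, gripper open.
Joint ranges: [-2.77, 2.77], [-0.9, 2.22], [0.21, 2.48], [-1.53, 4.67], [0.24, 2.81], [-2.84, 2.84]. Speed limits (rad/s): [2.79, 2.79, 3.14, 3.14, 3.14, 3.14].

## Interface

Orientations are given as a unit quaternion [x, y, z, w].
In Python, from plant import ctrl gives the robot as it stands.
- The arm moves only by the tool apply_moves, never from a script. Its argument "moves" is a list that holds one entry, the list of rows, each a list of 7 numbers: the shift along the tool's x, y, z in m, then the turn, a rotation vector about the tool's x, y, z in degrees, then the gripper's target within -1 to 1 (shut at 1, half-way at 0, fully open at -1). In form: [[[tx, ty, tz, ax, ay, az, hand], ...]]. A call has 1 to 12 rows; each row shifts and turns the pose as measured when the row begins, along the tool's axes as they then stand; what a row does not reach is not made up. A row lasts 1/10 s, in which the tool goes at most 50 mm and 8.59 degrees, less where a joint would pass 70% of its speed; a pose out of reach is approached as far as the arm can. A call with a gripper value outside its range is refused whole. The fingers move at their own pace and stop on an object; "force" is the grip in N (left out, the last holds). Time passes only in rows, so rows that do not move let the fingers close. It gives the time, the measured TCP pose, the force and the opening at its end, in the units of the state.
- ctrl.get_state(): the state, without advancing time (a new reading comes with each control period).
- ctrl.read_camera(name): name is "scene" or "top" or "wrist"; returns the picture (420x560x3 uint8, red, green, blue); there is no depth.
- ctrl.get_calibration(name): a dict with "camera_matrix" (3x3 intrinsics, pixels), "k1" (the pictures are not rectified: a ray, as slopes to the right and down, at radius r is drawn at 1 + k1 r^2 times it, then the intrinsics apply), "cam_to_world" (4x4, takes a point from camera to world coordinates). Camera axes: x right, y up, looking along -z (the intrinsics and any distortion apply to the point x, -y, -z); pixel columns grow to the right and rows downward; lengths in m; the calibration is good to about 2 mm. A picture is of the moment at which its call begins: read the wrist's pose just before it. get_calibration takes no time and is no camera call; for the wrist camera it gives the pose at the moment of the call.
- ctrl.sign_off(): hands the job in, once; it reports no verdict.
The state is a dict: "time": time; "qpos": joint angles; "dq": joint speeds; "joint_efforts": joint torques, N m; "eef_pos": TCP position; "tcp_rot": TCP orientation; "contact_force": force on the tool from outside, world axes, zero at the start; "wrist_torque": the same for the moment, N m; "opening": opening from 0.0 (shut) to 1.0 (fully open).
Only numpy, scipy, OpenCV 4.12 (cv2) and the standard library are available. Lean on these libraries where they do the work, as an engineer would, in place of code of your own. Each camera call takes 0.05 s, during which the arm holds its last target. There are 200 camera calls.

## Working session

There is one attempt and no reset: what is moved stays moved. The work goes in short steps, Python scripts to look and compute and a tool call to move; the robot and the scene stay as the last step left them, time stands still between calls to the robot, and variables do not carry over. Pictures are saved under pics/ and viewed, about 12 in all and at most 16, crops included, and the job is handed in when it is done.

Besides the shell and the picture viewer there is one more tool, called as name(argument=value, ...) on one line, values as JSON. apply_moves: Moves the arm, as the interface text tells. Its arguments: {"type":"object","properties":{"moves":{"type":"array","items":{"type":"array","items":{"type":"array","items":{"type":"number"}}}},"force":{"type":"number"}},"required":["moves"]}

```bash
ls; mkdir -p pics; cat > h.py <<'E'
from plant import ctrl
import numpy as np, cv2
from scipy.spatial.transform import Rotation as R
def snap(n,f=None):
    c=ctrl.get_calibration(n); im=ctrl.read_camera(n)
    if f: cv2.imwrite('pics/'+f,im[:,:,::-1])
    return im,c
def ray(c,px):
    px=np.atleast_2d(np.array(px,float)); K=np.array(c['camera_matrix']); T=np.array(c['cam_to_world'])
    d=np.c_[(px[:,0]-K[0,2])/K[0,0],(px[:,1]-K[1,2])/K[1,1]]; u=d.copy()
    for _ in range(20): u=d/(1+c['k1']*(u**2).sum(1,keepdims=True))
    v=np.c_[u[:,0],-u[:,1],-np.ones(len(u))]@T[:3,:3].T
    return T[:3,3],v
def plane(c,px,z):
    o,v=ray(c,px); return (o+v*((z-o[2])/v[:,2])[:,None])[:,:2]
def proj(c,P):
    P=np.atleast_2d(np.array(P,float));T=np.array(c['cam_to_world']);K=np.array(c['camera_matrix'])
    q=(P-T[:3,3])@T[:3,:3]; u=np.c_[q[:,0],-q[:,1]]/-q[:,2:]
    u=u*(1+c['k1']*(u**2).sum(1,keepdims=True))
    return np.c_[u[:,0]*K[0,0]+K[0,2],u[:,1]*K[1,1]+K[1,2]]
def st():
    s=ctrl.get_state(); r=R.from_quat(s['tcp_rot'])
    print('t',round(s['time'],2),'p',np.round(s['eef_pos'],4),'yaw of tool y',np.round(np.degrees(np.arctan2(*r.as_matrix()[[1,0],1])),2),'z',np.round(r.as_matrix()[:,2],3),'F',np.round(s['contact_force'],1),'open',round(s['opening'],3),'q',np.round(s['qpos'],2))
    return s,r
E
python3 - <<'E'
from h import *
s,r=st(); print(np.round(r.as_matrix(),3))
for n in ('scene','top'):
    im,c=snap(n,n+'0.png'); print(n,np.round(c['camera_matrix'],1).tolist(),c['k1'],np.round(c['cam_to_world'],3).tolist())
E
```

```text
pics
t 0.0 p [ 0.2933 -0.6072  0.2299] yaw of tool y -64.23 z [-0.001  0.002 -1.   ] F [-0.2 -0.1 -0.4] open 0.999 q [-1.27  0.29  1.58 -0.    1.28 -0.15]
[[ 0.901  0.435 -0.001]
 [ 0.435 -0.901  0.002]
 [ 0.    -0.002 -1.   ]]
scene [[406.4, 0.0, 276.6], [0.0, 406.4, 214.7], [0.0, 0.0, 1.0]] -0.07283807446304526 [[0.536, -0.459, 0.709, 1.328], [0.844, 0.309, -0.438, -0.543], [-0.018, 0.833, 0.553, 0.715], [0.0, 0.0, 0.0, 1.0]]
top [[438.3, 0.0, 282.6], [0.0, 438.3, 206.5], [0.0, 0.0, 1.0]] -0.07614511552536367 [[-0.002, 0.984, -0.18, 0.363], [-1.0, 0.0, 0.01, -0.051], [0.01, 0.18, 0.984, 1.26], [0.0, 0.0, 0.0, 1.0]]
```

View pics/top0.png

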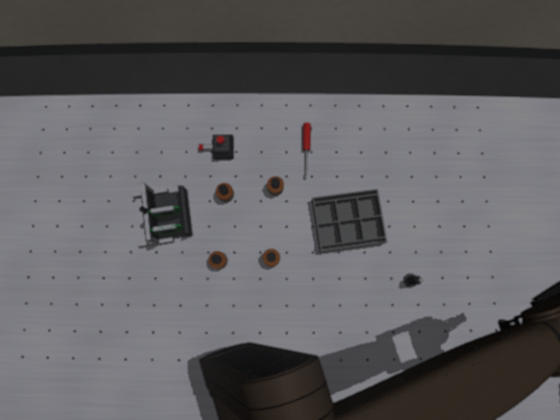

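View pics/scene0.png

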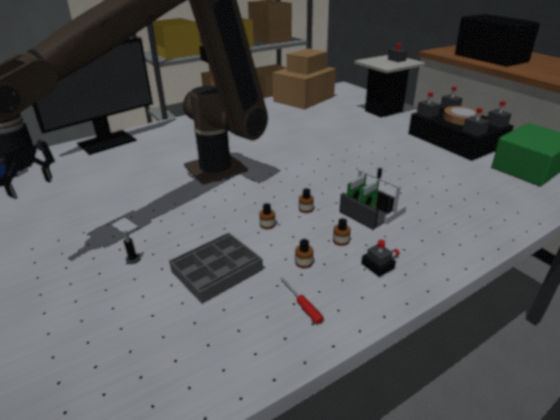

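The top view shows the rack at about (168,212) with two cards, the crate at (348,220), pots at (225,191), (275,185), (217,260) and (271,257), and the post at (411,280). Next I'll measure from enlarged crops.

```bash
python3 - <<'E'
from h import *
im=cv2.imread('pics/top0.png')[:,:,::-1]; c=ctrl.get_calibration('top')
g=lambda a:np.clip(255*(a/255.)**.5,0,255).astype(np.uint8)
a=cv2.resize(g(im[170:255,125:200]),None,fx=6,fy=6,interpolation=cv2.INTER_CUBIC)[:,:,::-1]
b=cv2.resize(g(im[180:265,300:358+37]),None,fx=3.6,fy=6,interpolation=cv2.INTER_CUBIC)[:,:,::-1]
cv2.imwrite('pics/crop.png',np.hstack([a,b]))
hsv=cv2.cvtColor(im,cv2.COLOR_RGB2HSV)
m=((hsv[:,:,0]<16)&(hsv[:,:,1]>110)&(hsv[:,:,2]>50)).astype(np.uint8); m[300:]=0
for x in cv2.connectedComponentsWithStats(m)[2:]:
    pass
n,l,s,ce=cv2.connectedComponentsWithStats(m)
for i in range(1,n):
    if s[i,4]>40:
        pts=np.argwhere(l==i)[:,::-1]; (cc,rr)=cv2.minEnclosingCircle(pts.astype(np.float32))
        print('orange',s[i],np.round(cc,1),round(rr,1),plane(c,cc,0.04).round(3))
# black lid
k=((hsv[:,:,2]<60)).astype(np.uint8)
for p in [(225,189),(275,184),(217,259),(271,257),(411,279)]:
    w=np.zeros_like(k); cv2.circle(w,p,9,1,-1); q=np.argwhere(k&w)[:,::-1]; print('lid',len(q),q.mean(0).round(1),plane(c,q.mean(0),0.07).round(3))
d=((hsv[:,:,2]<95)).astype(np.uint8)
w=np.zeros_like(d); w[182:258,302:392]=d[182:258,302:392]
n,l,s,ce=cv2.connectedComponentsWithStats(w); i=1+s[1:,4].argmax()
box=cv2.boxPoints(cv2.minAreaRect(np.argwhere(l==i)[:,::-1].astype(np.float32))); P=plane(c,box,0.04); print('crate',box.round(1).tolist(),P.round(3).tolist(),P.mean(0),np.linalg.norm(P-np.roll(P,1,0),axis=1))
E
```

```text
orange [303 124   8  26 151] [306.5 136.5] 12.6 [[ 0.795 -0.134]]
orange [267 177  16  16 125] [274.9 184.9] 8.0 [[ 0.649 -0.042]]
orange [216 184  17  16 126] [223.9 191.5] 8.1 [[0.63  0.103]]
orange [263 250  16  16 137] [270.7 257.4] 8.1 [[ 0.443 -0.031]]
orange [209 252  17  16 144] [217.  259.6] 8.4 [[0.437 0.118]]
lid 77 [223.  189.3] [[0.63  0.102]]
lid 81 [274.9 183.2] [[ 0.647 -0.042]]
lid 73 [215.9 258.8] [[0.437 0.117]]
lid 66 [270.8 256.5] [[ 0.443 -0.032]]
lid 149 [410.7 280.3] [[ 0.378 -0.411]]
crate [[304.70001220703125, 198.39999389648438], [379.1000061035156, 188.1999969482422], [386.8999938964844, 245.5], [312.5, 255.60000610351562]] [[0.61, -0.127], [0.64, -0.341], [0.475, -0.357], [0.448, -0.147]] [ 0.54335404 -0.24298788] [0.16352302 0.21626935 0.16523695 0.21139142]
```

View pics/crop.png

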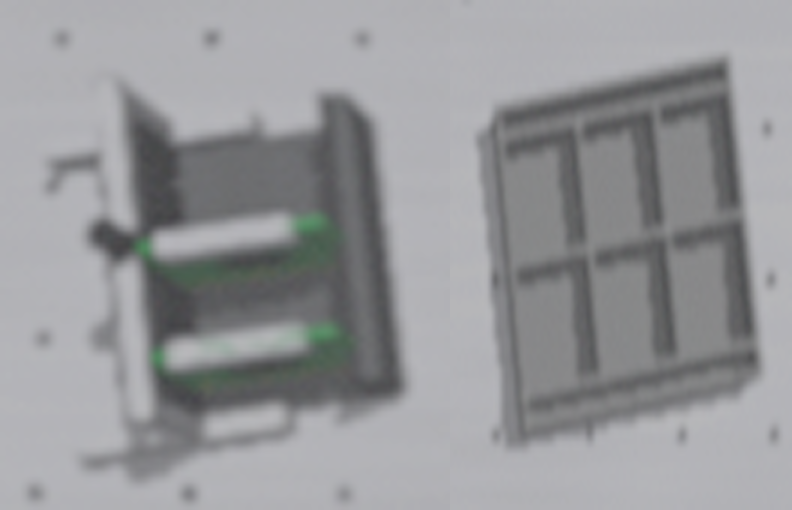

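The crop shows cards in rack slots x=0 and x=-50 (far slot empty), the keeper on the left (+y) with its knob near px (140.5,209.5), and the crate turned about 8°. I'll move in for a wrist look at the crate first, then the rack.

```bash
cat >> h.py <<'E'
def go(x,y,z,yaw=None):
    """print tool-frame turn and (after turn) shift to the world target, tool down, tool y along yaw (mod 180)"""
    s,r=st(); M=r.as_matrix()
    cur=np.degrees(np.arctan2(M[1,1],M[0,1])); d=0 if yaw is None else (yaw-cur+90)%180-90
    yw=np.radians(cur+d); ty=np.array([np.cos(yw),np.sin(yw),0]); tz=np.array([0,0,-1.]); T=np.c_[np.cross(ty,tz),ty,tz]
    rv=np.degrees((r.inv()*R.from_matrix(T)).as_rotvec())
    sh=T.T@(np.array([x,y,z])-s['eef_pos'])
    print('turn',rv.round(2),'then shift mm',(sh*1000).round(1))
E
python3 - <<'E'
from h import *
s,r=st(); c=ctrl.get_calibration('wrist'); T=np.array(c['cam_to_world']); M=r.as_matrix()
print('cam in tool',(M.T@(T[:3,3]-s['eef_pos'])).round(3),'axes',(M.T@T[:3,:3]).round(3).tolist(),np.round(c['camera_matrix'],0).tolist(),c['k1'])
ct=ctrl.get_calibration('top'); print('knob',plane(ct,(140.5,209.5),.148),'card0 ends',plane(ct,[(178.3,206.7),(149,211)],.108),'card-50',plane(ct,[(181,225),(151.3,229.5)],.108))
go(0.50,-0.24,0.38,-82)
E
```

```text
t 0.1 p [ 0.2933 -0.6073  0.2301] yaw of tool y -64.23 z [-0.001  0.002 -1.   ] F [ 0.7 -0.3 -0.1] open 0.994 q [-1.27  0.29  1.58  0.    1.28 -0.15]
cam in tool [ 0.069 -0.    -0.144] axes [[0.001, 0.964, 0.266], [1.0, -0.001, -0.0], [-0.0, 0.266, -0.964]] [[374.0, 0.0, 282.0], [0.0, 374.0, 206.0], [0.0, 0.0, 1.0]] -0.07746817401590458
knob [[0.55871346 0.30489864]] card0 ends [[0.57343557 0.21581847]
 [0.56169585 0.29442005]] card-50 [[0.52400383 0.20658511]
 [0.51179913 0.28563048]]
t 0.1 p [ 0.2933 -0.6073  0.2301] yaw of tool y -64.23 z [-0.001  0.002 -1.   ] F [ 0.7 -0.3 -0.1] open 0.994 q [-1.27  0.29  1.58  0.    1.28 -0.15]
turn [-0.12  0.   17.77] then shift mm [ 255.8 -334.9 -149.9]
```

apply_moves(moves=[[[0, 0, -0.05, 0, 0, 6, -1], [0, 0, -0.05, 0, 0, 6, -1], [0, 0, -0.05, 0, 0, 6, -1], [0.028, -0.037, 0, 0, 0, 0, -1], [0.028, -0.037, 0, 0, 0, 0, -1], [0.028, -0.037, 0, 0, 0, 0, -1], [0.028, -0.037, 0, 0, 0, 0, -1], [0.028, -0.037, 0, 0, 0, 0, -1], [0.028, -0.037, 0, 0, 0, 0, -1], [0.028, -0.037, 0, 0, 0, 0, -1], [0.028, -0.037, 0, 0, 0, 0, -1], [0.028, -0.037, 0, 0, 0, 0, -1]]])

```text
time: 1.3
eef_pos: [0.5064, -0.237, 0.3799]
tcp_rot: [0.998, 0.055, -0.002, -0.008]
contact_force: [0.4, -1.4, 0.3]
opening: 1.001
```

```bash
python3 - <<'E'
from h import *
go(0.50,-0.24,0.38,-82)
im,c=snap('wrist','w1.png')
E
```

```text
t 1.3 p [ 0.5064 -0.237   0.3799] yaw of tool y -83.71 z [-0.006  0.016 -1.   ] F [ 0.4 -1.4  0.3] open 1.001 q [-0.62 -0.04  1.67  0.01  1.53  0.84]
turn [-0.97  0.2  -1.7 ] then shift mm [-6.7  2.  -0.1]
```

View pics/w1.png

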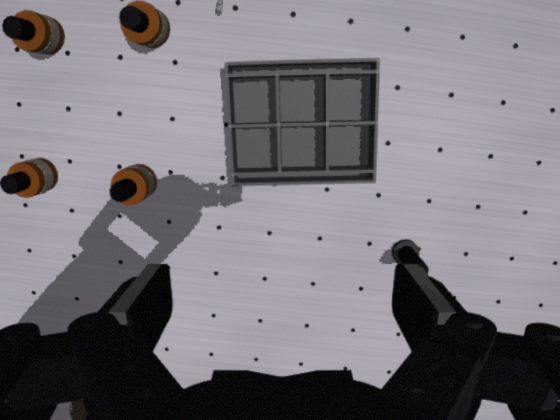

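```bash
python3 - <<'E'
from h import *
im=cv2.imread('pics/w1.png'); c=ctrl.get_calibration('wrist')
a=cv2.resize(im[50:195,215:390],None,fx=4.5,fy=4,interpolation=cv2.INTER_CUBIC); a=np.clip(255*(a/255.)**.7,0,255).astype(np.uint8)
cv2.imwrite('pics/w1c.png',a)
print(plane(c,[(278,124),(327,123.5),(227,63),(379,59),(376,183),(235,186)],.04).round(4).tolist())
E
```

```text
[[0.5508, -0.2129], [0.5588, -0.2745], [0.6173, -0.142], [0.6439, -0.3265], [0.4906, -0.3498], [0.4639, -0.1655]]
```

View pics/w1c.png

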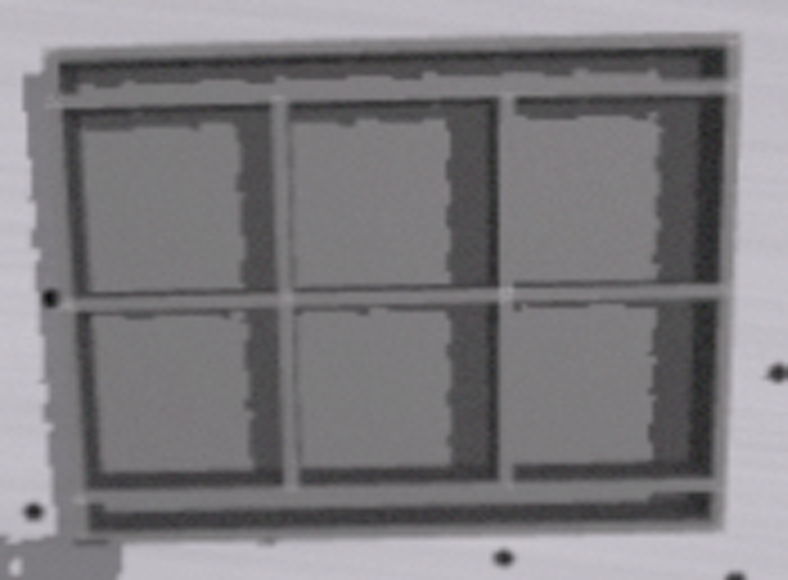

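```bash
cat >> h.py <<'E'
def fit2(M,W):
    M=np.array(M,float);W=np.array(W); m0,w0=M.mean(0),W.mean(0); A,B=M-m0,W-w0
    th=np.arctan2((A[:,0]*B[:,1]-A[:,1]*B[:,0]).sum(),(A*B).sum()); r=np.array([[np.cos(th),-np.sin(th)],[np.sin(th),np.cos(th)]])
    t=w0-r@m0; print('yaw',np.degrees(th).round(2),'org',t.round(4),'resid mm',((W-(M@r.T+t))*1000).round(1).tolist()); return th,t
E
python3 - <<'E'
from h import *
c=ctrl.get_calibration('wrist')
q=np.array([(50,50),(740,36),(720,530),(78,540),(285,298),(505,293),(50,103),(735,87),(720,485),(80,497)])/[4.5,4]+[214.6,49.6]
mm=np.array([(78,95),(78,-95),(-78,-95),(-78,95),(0,31),(0,-31),(62,95),(62,-95),(-62,-95),(-62,95)])/1000
fit2(mm,plane(c,q,.04))
go(0.50,0.22,0.38,-81.5)
E
```

```text
yaw 8.11 org [ 0.5547 -0.2438] resid mm [[-0.4, -1.6], [-1.0, 0.4], [0.6, 1.1], [1.1, -0.5], [0.2, 0.2], [0.5, 0.3], [-0.3, -0.7], [-0.2, 1.4], [-0.4, 1.5], [-0.2, -2.1]]
t 1.35 p [ 0.5092 -0.2309  0.3801] yaw of tool y -83.33 z [-0.003  0.022 -1.   ] F [ 1.   3.3 -0.1] open 1.003 q [-0.61 -0.04  1.67  0.02  1.53  0.84]
turn [-1.25 -0.01 -1.83] then shift mm [ 5.750e+01 -4.473e+02  1.000e-01]
```

apply_moves(moves=[[[0, 0, 0, -1.2, 0, -1.8, -1], [0, 0, 0, 0, 0, 0, -1], [0, 0, 0, 0, 0, 0, -1]]])

```text
time: 1.65
eef_pos: [0.5095, -0.229, 0.3788]
tcp_rot: [0.997, 0.077, -0.001, -0.0]
contact_force: [0.1, -1.1, 0.3]
opening: 1.0
```

```bash
python3 - <<'E'
from h import *
st(); im,c=snap('wrist','w2.png'); s,r=st()
import pickle; pickle.dump(c,open('w2.pkl','wb'))
p=proj(c,[[.5547,-.2438,.04]])[0]; print(p)
x,y=(p-[88,72]).astype(int); print(x,y)
a=cv2.resize(im[y:y+145,x:x+176,::-1],None,fx=4.5,fy=4,interpolation=cv2.INTER_CUBIC); cv2.imwrite('pics/w2c.png',np.clip(255*(a/255.)**.7,0,255).astype(np.uint8))
E
```

```text
t 1.65 p [ 0.5095 -0.229   0.3788] yaw of tool y -81.14 z [-0.002 -0.    -1.   ] F [ 0.1 -1.1  0.3] open 1.0 q [-0.6  -0.05  1.68 -0.    1.51  0.81]
t 1.7 p [ 0.5094 -0.2292  0.3788] yaw of tool y -81.17 z [-0.002  0.    -1.   ] F [-0.8 -0.   0.2] open 0.998 q [-0.6  -0.05  1.68 -0.    1.51  0.81]
[299.53538489 124.42785534]
211 52
```

View pics/w2c.png

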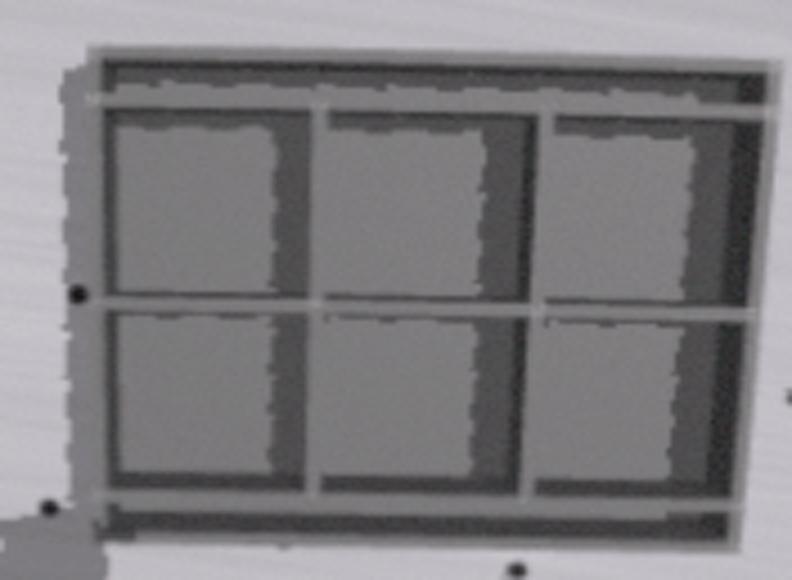

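```bash
python3 - <<'E'
from h import *
import pickle; c=pickle.load(open('w2.pkl','rb'))
q=np.array([(90,47),(781,62),(740,550),(98,540),(317,302),(536,310),(90,99),(773,112),(742,507),(97,495)])/[4.5,4]+[210.6,51.6]
mm=np.array([(78,95),(78,-95),(-78,-95),(-78,95),(0,31),(0,-31),(62,95),(62,-95),(-62,-95),(-62,95)])/1000
fit2(mm,plane(c,q,.04))
go(0.50,0.21,0.40,-81.5)
E
```

```text
yaw 7.9 org [ 0.551  -0.2522] resid mm [[-0.5, -0.9], [-1.1, 0.4], [0.8, 0.2], [0.9, -0.8], [1.1, 0.3], [-0.3, 0.3], [0.1, -0.7], [-0.2, 1.6], [-0.8, 0.6], [-0.0, -0.9]]
t 1.7 p [ 0.5094 -0.2292  0.3788] yaw of tool y -81.17 z [-0.002  0.    -1.   ] F [-0.8 -0.   0.2] open 0.998 q [-0.6  -0.05  1.68 -0.    1.51  0.81]
turn [-0.03  0.11  0.33] then shift mm [  55.6 -435.8  -21.2]
```

apply_moves(moves=[[[0.006, -0.048, -0.002, 0, 0, 0, -1], [0.006, -0.048, -0.002, 0, 0, 0, -1], [0.006, -0.048, -0.002, 0, 0, 0, -1], [0.006, -0.048, -0.002, 0, 0, 0, -1], [0.006, -0.048, -0.002, 0, 0, 0, -1], [0.006, -0.048, -0.002, 0, 0, 0, -1], [0.006, -0.048, -0.002, 0, 0, 0, -1], [0.006, -0.048, -0.002, 0, 0, 0, -1], [0.006, -0.048, -0.002, 0, 0, 0, -1], [0, 0, 0, 0, 0, 0, -1], [0, 0, 0, 0, 0, 0, -1], [0, 0, 0, 0, 0, 0, -1]]])

```text
time: 2.9
eef_pos: [0.5033, 0.2036, 0.3948]
tcp_rot: [0.998, 0.059, -0.002, 0.0]
contact_force: [-0.8, 0.5, -0.9]
opening: 1.0
```

```bash
python3 - <<'E'
from h import *
import pickle
s,r=st(); im,c=snap('wrist','w3.png'); pickle.dump(c,open('w3.pkl','wb'))
p=proj(c,[[.555,.26,.1]])[0].astype(int); print(p)
x,y=np.maximum(p-[88,72],0); print(x,y)
a=cv2.resize(im[y:y+145,x:x+176,::-1],None,fx=4.5,fy=4,interpolation=cv2.INTER_CUBIC); cv2.imwrite('pics/w3c.png',np.clip(255*(a/255.)**.7,0,255).astype(np.uint8))
E
```

```text
t 2.9 p [0.5033 0.2036 0.3948] yaw of tool y -83.18 z [-0.004 -0.001 -1.   ] F [-0.8  0.5 -0.9] open 1.0 q [ 0.2  -0.08  1.68 -0.    1.54  1.65]
[238 112]
150 40
```

View pics/w3c.png

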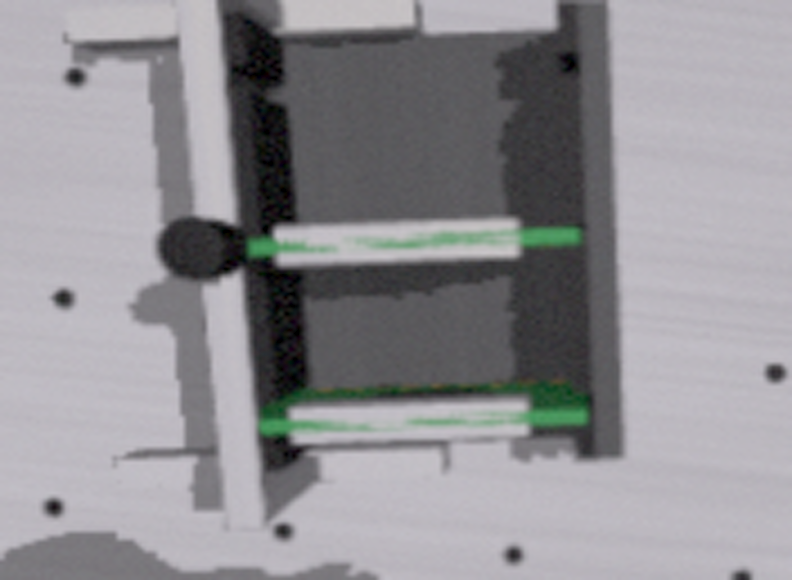

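```bash
python3 - <<'E'
from h import *
import pickle; c=pickle.load(open('w3.pkl','rb'))
k=lambda q:np.array(q)/[4.5,4]+[149.6,39.6]
q=k([(273,247),(520,237),(580,236),(287,424),(530,417),(588,415)])
mm=np.array([(0,30),(0,-30),(0,-45),(-50,30),(-50,-30),(-50,-45)])/1000
th,t=fit2(mm,plane(c,q,.108))
kn=plane(c,k([(196,247)]),.148)[0]; r=np.array([[np.cos(th),-np.sin(th)],[np.sin(th),np.cos(th)]])
print('knob',kn,'in rack',r.T@(kn-t))
kn=t+r@[0,.036]; print(kn)
go(kn[0],kn[1],.25,np.degrees(th)+90)
E
```

```text
yaw 8.81 org [0.5686 0.2614] resid mm [[-0.4, 0.8], [0.1, -0.5], [-0.2, -0.3], [0.2, 1.3], [0.2, -0.8], [0.2, -0.5]]
knob [0.56248727 0.301913  ] in rack [0.00013903 0.04092638]
[0.56310436 0.29702345]
t 2.95 p [0.5034 0.2033 0.3948] yaw of tool y -83.22 z [-0.004 -0.001 -1.   ] F [-0.5 -0.4  0.3] open 1.0 q [ 0.2  -0.08  1.68 -0.    1.54  1.65]
turn [ 0.03  0.22 -2.03] then shift mm [ 73.4 -83.5 144.8]
```

apply_moves(moves=[[[0, 0, 0.0, 0, 0.2, -2, -1], [0.025, -0.028, 0.048, 0, 0, 0, -1], [0.025, -0.028, 0.048, 0, 0, 0, -1], [0.024, -0.029, 0.048, 0, 0, 0, -1], [0, 0, 0, 0, 0, 0, -1], [0, 0, 0, 0, 0, 0, -1]]])

```text
time: 3.55
eef_pos: [0.5626, 0.2761, 0.2697]
tcp_rot: [0.998, 0.067, 0.004, 0.001]
contact_force: [-0.8, 0.1, 0.9]
opening: 1.004
```

```bash
python3 - <<'E'
from h import *
go(.563,.299,.126,98.8)
E
```

```text
t 3.55 p [0.5626 0.2761 0.2697] yaw of tool y -82.27 z [ 0.007 -0.002 -1.   ] F [-0.8  0.1  0.9] open 1.004 q [ 0.3   0.15  1.67 -0.    1.32  1.73]
turn [ 0.17 -0.41 -1.07] then shift mm [  3.9 -22.5 143.7]
```

apply_moves(moves=[[[0, -0.01, 0.02, 0, -0.4, -1, -1], [0.004, -0.012, 0.03, 0, 0, 0, -1], [0, 0, 0.03, 0, 0, 0, -1], [0, 0, 0.03, 0, 0, 0, -1], [0, 0, 0.02, 0, 0, 0, -1], [0, 0, 0.0, 0, 0, 0, -1], [0, 0, 0, 0, 0, 0, -1]]])

```text
time: 4.25
eef_pos: [0.5694, 0.2953, 0.1452]
tcp_rot: [0.997, 0.073, 0.01, -0.001]
contact_force: [0.5, 0.5, 0.7]
opening: 0.998
```

```bash
python3 - <<'E'
from h import *
go(.563,.299,.126,98.8)
E
```

```text
t 4.25 p [0.5694 0.2953 0.1452] yaw of tool y -81.59 z [ 0.019  0.003 -1.   ] F [0.5 0.5 0.7] open 0.998 q [ 0.32  0.28  1.74 -0.    1.09  1.75]
turn [-0.03 -1.09 -0.39] then shift mm [-5.7 -4.7 19.2]
```

apply_moves(moves=[[[-0.003, -0.002, 0.01, 0, -1, -0.4, -1], [-0.003, -0.002, 0.01, 0, 0, 0, -1], [0, 0, 0, 0, 0, 0, 1], [0, 0, 0, 0, 0, 0, 1], [0, 0, 0, 0, 0, 0, 1], [0, 0, 0, 0, 0, 0, 1], [0, 0, 0, 0, 0, 0, 1], [0, 0, 0, 0, 0, 0, 1], [0, 0, 0, 0, 0, 0, 1], [0, 0, 0, 0, 0, 0, 1]]], force=20)

```text
time: 5.25
eef_pos: [0.5656, 0.2998, 0.1305]
tcp_rot: [0.997, 0.077, 0.005, -0.002]
contact_force: [0.3, -0.3, -0.5]
opening: 0.177
```

```bash
python3 - <<'E'
from h import *
s,r=st(); p=s['eef_pos']; d=np.array([-np.sin(np.radians(8.8)),np.cos(np.radians(8.8))])
print('rack y of tcp',(np.array(p[:2])-[.5686,.2614])@d)
t=np.array(p[:2])+.045*d; go(t[0],t[1],p[2],98.8)
E
```

```text
t 5.25 p [0.5656 0.2998 0.1305] yaw of tool y -81.16 z [ 0.01   0.005 -1.   ] F [ 0.3 -0.3 -0.5] open 0.177 q [0.33 0.3  1.75 0.   1.08 1.74]
rack y of tcp 0.038403840082735
t 5.25 p [0.5656 0.2998 0.1305] yaw of tool y -81.16 z [ 0.01   0.005 -1.   ] F [ 0.3 -0.3 -0.5] open 0.177 q [0.33 0.3  1.75 0.   1.08 1.74]
turn [-0.18 -0.62  0.04] then shift mm [  0. -45.   0.]
```

apply_moves(moves=[[[0, -0.008, 0, 0, 0, 0, 1], [0, -0.008, 0, 0, 0, 0, 1], [0, -0.008, 0, 0, 0, 0, 1], [0, -0.008, 0, 0, 0, 0, 1], [0, -0.008, 0, 0, 0, 0, 1], [0, -0.006, 0, 0, 0, 0, 1], [0, -0.003, 0, 0, 0, 0, 1], [0, 0, 0, 0, 0, 0, 1]]])

```text
time: 6.05
eef_pos: [0.5591, 0.3411, 0.1304]
tcp_rot: [0.997, 0.08, 0.004, 0.012]
contact_force: [-1.5, 1.1, 0.3]
opening: 0.171
```

```bash
python3 - <<'E'
from h import *
s,r=st(); p=s['eef_pos']; d=np.array([-np.sin(np.radians(8.8)),np.cos(np.radians(8.8))])
print('rack y of tcp',(np.array(p[:2])-[.5686,.2614])@d)
E
```

```text
t 6.05 p [0.5591 0.3411 0.1304] yaw of tool y -80.85 z [ 0.009 -0.024 -1.   ] F [-1.5  1.1  0.3] open 0.171 q [ 0.4   0.34  1.7  -0.03  1.1   1.83]
rack y of tcp 0.0802375573162895
```

Moved about 42 mm so far; I'll push to the end stop.

apply_moves(moves=[[[0, -0.004, 0, 1.3, 0, 0, 1], [0, -0.003, 0, 0, 0, 0, 1], [0, -0.003, 0, 0, 0, 0, 1], [0, 0, 0, 0, 0, 0, 1]]])

```text
time: 6.45
eef_pos: [0.559, 0.3411, 0.1304]
tcp_rot: [0.997, 0.081, 0.001, 0.013]
contact_force: [-1.5, -0.0, -1.1]
opening: 0.179
```

```bash
python3 - <<'E'
from h import *
s,r=st(); p=s['eef_pos']; d=np.array([-np.sin(np.radians(8.8)),np.cos(np.radians(8.8))])
print('rack y of tcp',(np.array(p[:2])-[.5686,.2614])@d)
E
```

```text
t 6.45 p [0.559  0.3411 0.1304] yaw of tool y -80.68 z [ 0.003 -0.026 -1.   ] F [-1.5 -0.  -1.1] open 0.179 q [ 0.4   0.34  1.7  -0.03  1.11  1.82]
rack y of tcp 0.0802328189484429
```

apply_moves(moves=[[[0, -0.012, 0, 0, 0, 0, 1], [0, -0.012, 0, 0, 0, 0, 1], [0, 0, 0, 0, 0, 0, 1], [0, 0, 0, 0, 0, 0, -1], [0, 0, 0, 0, 0, 0, -1], [0, 0, 0, 0, 0, 0, -1], [0, 0, 0, 0, 0, 0, -1], [0, 0, -0.02, 1.4, 0, 0, -1], [0, 0, -0.04, 0, 0, 0, -1], [0, 0, -0.04, 0, 0, 0, -1], [0, 0, -0.02, 0, 0, 0, -1], [0, 0, 0, 0, 0, 0, -1]]])

```text
time: 7.65
eef_pos: [0.558, 0.3537, 0.2587]
tcp_rot: [0.996, 0.088, -0.003, 0.025]
contact_force: [0.2, -0.4, -0.3]
opening: 0.998
```

apply_moves(moves=[[[0, 0, 0, 0, 0, -8.3, -1], [0, 0, 0, 0, 0, -8.3, -1], [0, 0, 0, 0, 0, -8.3, -1], [0, 0, 0, 0, 0, -8.3, -1], [0, 0, 0, 0, 0, -8.3, -1], [0, 0, 0, 0, 0, -8.3, -1], [0, 0, 0, 0, 0, -8.3, -1], [0, 0, 0, 0, 0, -8.3, -1], [0, 0, 0, 0, 0, -8.3, -1], [0, 0, 0, 0, 0, -8.3, -1], [0, 0, 0, 0, 0, -8.3, 0], [0, 0, 0, 0, 0, 0, 0]]])

```text
time: 8.85
eef_pos: [0.5532, 0.3548, 0.2537]
tcp_rot: [0.611, 0.791, -0.02, 0.009]
contact_force: [-0.2, 0.3, -0.2]
opening: 0.688
```

```bash
cat >> h.py <<'E'
def fr(o,yaw,p): a=np.radians(yaw); return np.array(o)+np.array([[np.cos(a),-np.sin(a)],[np.sin(a),np.cos(a)]])@p
RACK=([.5686,.2614],8.8); CR=([.551,-.2522],7.9)
E
python3 - <<'E'
from h import *
for X in (0,-.05): p=fr(*RACK,[X,0]); print(p); go(p[0],p[1],.20,8.8)
E
```

```text
[0.5686 0.2614]
t 8.85 p [0.5532 0.3548 0.2537] yaw of tool y 14.59 z [-0.011 -0.043 -0.999] F [-0.2  0.3 -0.2] open 0.688 q [ 0.43  0.25  1.58 -0.04  1.34  0.18]
turn [-1.1   2.29  5.82] then shift mm [-94.7   0.9  53.7]
[0.51918858 0.25375071]
t 8.85 p [0.5532 0.3548 0.2537] yaw of tool y 14.59 z [-0.011 -0.043 -0.999] F [-0.2  0.3 -0.2] open 0.688 q [ 0.43  0.25  1.58 -0.04  1.34  0.18]
turn [-1.1   2.29  5.82] then shift mm [-94.7 -49.1  53.7]
```

apply_moves(moves=[[[0, 0, 0, -1.1, 2.3, 5.8, 0], [-0.032, -0.016, 0, 0, 0, 0, 0], [-0.032, -0.016, 0, 0, 0, 0, 0], [-0.031, -0.016, 0.02, 0, 0, 0, 0], [0, 0, 0, 0, 0, 0, 0], [0, 0, 0, 0, 0, 0, 0]]])

```text
time: 9.45
eef_pos: [0.5157, 0.2518, 0.2292]
tcp_rot: [0.659, 0.752, -0.0, -0.003]
contact_force: [0.1, 0.4, 0.6]
opening: 0.503
```

```bash
python3 - <<'E'
from h import *
p=fr(*RACK,[-.05,0]); im,c=snap('wrist','w4.png'); go(p[0],p[1],.20,8.8)
E
```

```text
t 9.5 p [0.5153 0.2518 0.2285] yaw of tool y 7.65 z [-0.006  0.003 -1.   ] F [-1.3 -0.9 -0.9] open 0.499 q [0.28 0.07 1.83 0.   1.25 0.14]
turn [-0.31 -0.2  -1.15] then shift mm [ 1.3  4.1 28.5]
```

View pics/w4.png

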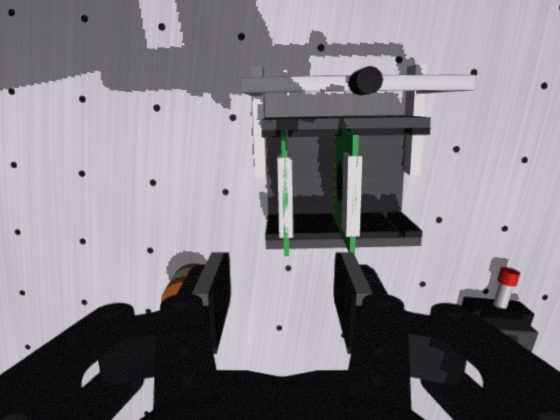

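```bash
python3 - <<'E'
from h import *
c=ctrl.get_calibration('wrist')
q=[(285.5,158),(287,237),(354.5,155),(352,237)]
fit2(np.array([(-50,30),(-50,-30),(0,30),(0,-30)])/1000,plane(c,q,.108)); print(plane(c,[(368,78)],.148),fr(*RACK,[0,.081]))
E
```

```text
yaw 8.93 org [0.5682 0.2613] resid mm [[0.6, -0.3], [0.5, 0.4], [-0.6, 0.7], [-0.5, -0.8]]
[[0.55457052 0.34073956]] [0.55620815 0.3414465 ]
```

apply_moves(moves=[[[0.001, 0.004, 0.02, -0.3, -0.2, -1.2, 0], [0, 0, 0.03, 0, 0, 0, 0], [0, 0, 0.03, 0, 0, 0, 0], [0, 0, 0.03, 0, 0, 0, 0], [0, 0, 0, 0, 0, 0, 0], [0, 0, 0, 0, 0, 0, 0]]])

```text
time: 10.1
eef_pos: [0.5271, 0.2615, 0.1231]
tcp_rot: [0.651, 0.759, 0.007, 0.004]
contact_force: [-0.2, 0.2, 0.5]
opening: 0.501
```

```bash
python3 - <<'E'
from h import *
p=fr(*RACK,[-.05,0]); go(p[0],p[1],.08,8.9)
E
```

```text
t 10.1 p [0.5271 0.2615 0.1231] yaw of tool y 8.83 z [ 0.015  0.007 -1.   ] F [-0.2  0.2  0.5] open 0.501 q [0.29 0.2  1.89 0.   1.04 0.13]
turn [ 0.91 -0.25 -0.07] then shift mm [-6.4 -9.  43.1]
```

apply_moves(moves=[[[-0.006, -0.009, 0, 0.9, -0.2, 0, 0], [0, 0, 0.014, 0, 0, 0, 0], [0, 0, 0, 0, 0, 0, 0]]])

```text
time: 10.4
eef_pos: [0.5214, 0.2554, 0.113]
tcp_rot: [0.65, 0.76, 0.003, 0.002]
contact_force: [0.6, -0.6, -0.8]
opening: 0.504
```

```bash
python3 - <<'E'
from h import *
p=fr(*RACK,[-.05,0]); go(p[0],p[1],.08,8.9)
E
```

```text
t 10.4 p [0.5214 0.2554 0.113 ] yaw of tool y 8.86 z [ 0.006  0.003 -1.   ] F [ 0.6 -0.6 -0.8] open 0.504 q [0.28 0.2  1.91 0.   1.02 0.13]
turn [ 0.39 -0.1  -0.04] then shift mm [-1.3 -2.5 33. ]
```

apply_moves(moves=[[[-0.001, -0.003, 0.01, 0.4, -0.1, 0, 0], [0, -0.001, 0.012, 0.2, 0, 0, 0], [0, -0.001, 0.012, 0.2, 0, 0, 0], [0, 0, 0, 0, 0, 0, 0], [0, 0, 0, 0, 0, 0, 0]]])

```text
time: 10.9
eef_pos: [0.5168, 0.2534, 0.0768]
tcp_rot: [0.651, 0.759, -0.003, -0.002]
contact_force: [0.4, -0.1, -0.1]
opening: 0.497
```

```bash
python3 - <<'E'
from h import *
p=fr(*RACK,[-.05,0]); go(p[0],p[1],.08,8.9)
E
```

```text
t 10.9 p [0.5168 0.2534 0.0768] yaw of tool y 8.82 z [-0.007 -0.001 -1.   ] F [ 0.4 -0.1 -0.1] open 0.497 q [0.28 0.25 1.93 0.   0.97 0.12]
turn [-0.39 -0.01 -0.08] then shift mm [-0.   2.4 -3.2]
```

apply_moves(moves=[[[0, 0.002, -0.001, -0.4, 0, 0, 0], [0, 0, 0, 0, 0, 0, 0], [0, 0, 0, 0, 0, 0, 1], [0, 0, 0, 0, 0, 0, 1], [0, 0, 0, 0, 0, 0, 1], [0, 0, 0, 0, 0, 0, 1], [0, 0, 0, 0, 0, 0, 1], [0, 0, 0, 0, 0, 0, 1], [0, 0, 0, 0, 0, 0, 1], [0, 0, 0, 0, 0, 0, 1]]], force=50)

```text
time: 11.9
eef_pos: [0.5189, 0.2539, 0.0788]
tcp_rot: [0.651, 0.759, 0.0, 0.0]
contact_force: [0.2, -0.1, 0.4]
opening: 0.108
```

```bash
python3 - <<'E'
from h import *
p=fr(*RACK,[-.05,0]); go(p[0],p[1],.205,8.9)
E
```

```text
t 11.9 p [0.5189 0.2539 0.0788] yaw of tool y 8.83 z [ 0.001  0.    -1.   ] F [ 0.2 -0.1  0.4] open 0.108 q [0.28 0.25 1.93 0.   0.97 0.13]
turn [ 0.03 -0.01 -0.07] then shift mm [  -0.2    0.2 -126.2]
```

Gripped (about 9 mm opening on the 10 mm bar). I'll lift slowly.

apply_moves(moves=[[[0, 0, -0.008, 0, 0, 0, 1], [0, 0, -0.012, 0, 0, 0, 1], [0, 0, -0.012, 0, 0, 0, 1], [0, 0, -0.012, 0, 0, 0, 1], [0, 0, 0, 0, 0, 0, 1]]])

```text
time: 12.4
eef_pos: [0.5193, 0.254, 0.1273]
tcp_rot: [0.651, 0.759, 0.001, 0.0]
contact_force: [-0.7, 0.0, -0.6]
opening: 0.11
```

```bash
python3 - <<'E'
from h import *
p=fr(*RACK,[-.05,0]); go(p[0],p[1],.205,8.9)
E
```

```text
t 12.4 p [0.5193 0.254  0.1273] yaw of tool y 8.83 z [ 0.002  0.001 -1.   ] F [-0.7  0.  -0.6] open 0.11 q [0.28 0.18 1.9  0.   1.06 0.13]
turn [ 0.1  -0.02 -0.07] then shift mm [ -0.2  -0.1 -77.7]
```

apply_moves(moves=[[[0, 0, -0.016, 0, 0, 0, 1], [0, 0, -0.016, 0, 0, 0, 1], [0, 0, -0.016, 0, 0, 0, 1], [0, 0, -0.016, 0, 0, 0, 1], [0, 0, -0.016, 0, 0, 0, 1], [0, 0, 0, 0, 0, 0, 1]]])

```text
time: 13.0
eef_pos: [0.5191, 0.2538, 0.2114]
tcp_rot: [0.651, 0.759, 0.002, 0.001]
contact_force: [-0.6, -0.5, -0.5]
opening: 0.109
```

```bash
python3 - <<'E'
from h import *
p=fr(*CR,[-.069,0]); go(p[0],p[1],.205,7.9)
E
```

```text
t 13.0 p [0.5191 0.2538 0.2114] yaw of tool y 8.82 z [ 0.004  0.001 -1.   ] F [-0.6 -0.5 -0.5] open 0.109 q [ 0.28  0.09  1.84 -0.    1.21  0.13]
turn [ 0.25 -0.03  0.92] then shift mm [-505.6 -106.9    6.4]
```

apply_moves(moves=[[[-0.03, -0.007, 0, 0.2, 0, 0.9, 1], [-0.045, -0.01, 0, 0, 0, 0, 1], [-0.045, -0.01, 0, 0, 0, 0, 1], [-0.045, -0.01, 0, 0, 0, 0, 1], [-0.045, -0.01, 0, 0, 0, 0, 1], [-0.045, -0.01, 0, 0, 0, 0, 1], [-0.045, -0.01, 0, 0, 0, 0, 1], [-0.045, -0.01, 0, 0, 0, 0, 1], [-0.045, -0.01, 0, 0, 0, 0, 1], [-0.045, -0.01, 0, 0, 0, 0, 1], [0, 0, 0, 0, 0, 0, 1], [0, 0, 0, 0, 0, 0, 1]]])

```text
time: 14.2
eef_pos: [0.4788, -0.2056, 0.2012]
tcp_rot: [0.656, 0.755, 0.0, -0.002]
contact_force: [0.3, 0.2, -1.1]
opening: 0.104
```

```bash
python3 - <<'E'
from h import *
p=fr(*CR,[-.069,0]); go(p[0],p[1],.205,7.9)
E
```

```text
t 14.2 p [ 0.4788 -0.2056  0.2012] yaw of tool y 8.04 z [-0.003  0.003 -1.   ] F [ 0.3  0.2 -1.1] open 0.104 q [-0.6  -0.03  1.98  0.    1.19 -0.74]
turn [-0.12 -0.21  0.14] then shift mm [-56.1  -3.9  -3.8]
```

apply_moves(moves=[[[-0.028, -0.002, 0, -0.1, -0.2, 0, 1], [-0.028, -0.002, 0, 0, 0, 0, 1], [0, 0, 0, 0, 0, 0, 1], [0, 0, 0, 0, 0, 0, 1]]])

```text
time: 14.6
eef_pos: [0.4827, -0.2578, 0.1981]
tcp_rot: [0.654, 0.757, 0.001, -0.002]
contact_force: [0.3, 0.2, -1.4]
opening: 0.106
```

```bash
python3 - <<'E'
from h import *
p=fr(*CR,[-.069,0]); go(p[0],p[1],.13,7.9)
im,c=snap('wrist','w5.png')
sc,_=snap('scene')
x,y=proj(ctrl.get_calibration('scene'),[[.48,-.26,.1]])[0].astype(int)
a=cv2.resize(sc[y-90:y+90,x-90:x+90,::-1],(420,420),interpolation=cv2.INTER_CUBIC)
o=np.hstack([cv2.resize(im[:,120:500,::-1],(380,420)),a]); cv2.imwrite('pics/w5c.png',np.clip(255*(o/255.)**.7,0,255).astype(np.uint8))
# expected slot outline px
print(proj(c,[[*fr(*CR,[x,y]),.04] for x,y in [(-.064,.091),(-.074,.091),(-.078,.095),(.0,.095),(.062,.095)]]).round(0)-[120,0])
E
```

```text
t 14.6 p [ 0.4827 -0.2578  0.1981] yaw of tool y 8.34 z [-0.003  0.004 -1.   ] F [ 0.3  0.2 -1.4] open 0.106 q [-0.68  0.04  1.92  0.    1.19 -0.82]
turn [-0.14 -0.25  0.44] then shift mm [-3.8 -0.6 68.1]
[[167.  79.]
 [154.  79.]
 [149.  73.]
 [250.  75.]
 [328.  77.]]
```

View pics/w5c.png

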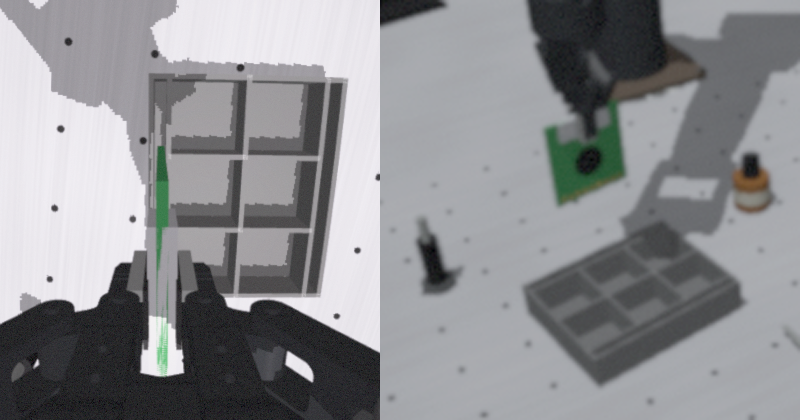

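apply_moves(moves=[[[-0.004, -0.001, 0.01, -0.1, -0.2, 0.4, 1], [0, 0, 0.015, 0, 0, 0, 1], [0, 0, 0.015, 0, 0, 0, 1], [0, 0, 0.015, 0, 0, 0, 1], [0, 0, 0, 0, 0, 0, 1], [0, 0, 0, 0, 0, 0, 1]]])

```text
time: 15.3
eef_pos: [0.4814, -0.2568, 0.1365]
tcp_rot: [0.655, 0.756, 0.0, -0.002]
contact_force: [0.3, -0.8, -0.3]
opening: 0.11
```

```bash
python3 - <<'E'
from h import *
p=fr(*CR,[-.069,0]); go(p[0],p[1],.078,7.9)
E
```

```text
t 15.3 p [ 0.4814 -0.2568  0.1365] yaw of tool y 8.23 z [-0.003  0.003 -1.   ] F [ 0.3 -0.8 -0.3] open 0.11 q [-0.68  0.1   1.97  0.    1.07 -0.82]
turn [-0.16 -0.2   0.33] then shift mm [-5.   0.6 58.5]
```

apply_moves(moves=[[[-0.002, 0.001, 0.005, -0.2, -0.2, 0.3, 1], [0, 0, 0.01, 0, 0, 0, 1], [0, 0, 0.01, 0, 0, 0, 1], [0, 0, 0.01, 0, 0, 0, 1], [0, 0, 0, 0, 0, 0, 1]]])

```text
time: 15.8
eef_pos: [0.4846, -0.2615, 0.1059]
tcp_rot: [0.656, 0.755, -0.002, 0.003]
contact_force: [-3.1, -0.2, -1.9]
opening: 0.11
```

```bash
python3 - <<'E'
from h import *
p=fr(*CR,[-.069,0]); go(p[0],p[1],.078,7.9)
E
```

```text
t 15.8 p [ 0.4846 -0.2615  0.1059] yaw of tool y 8.03 z [ 0.003 -0.007 -1.   ] F [-3.1 -0.2 -1.9] open 0.11 q [-0.68  0.15  1.98 -0.    1.   -0.82]
turn [0.11 0.4  0.13] then shift mm [ 0.1 -2.  27.9]
```

apply_moves(moves=[[[0, -0.002, 0, 0.1, 0.4, 0.1, 1], [0, 0, 0.008, 0, 0, 0, 1], [0, -0.001, 0.008, 0, 0, 0, 1], [0, 0, 0, 0, 0, 0, 1]]])

```text
time: 16.2
eef_pos: [0.4819, -0.2619, 0.0876]
tcp_rot: [0.657, 0.754, 0.001, 0.001]
contact_force: [-0.1, -0.1, -0.7]
opening: 0.11
```

```bash
python3 - <<'E'
from h import *
p=fr(*CR,[-.069,0]); go(p[0],p[1],.076,7.9)
E
```

```text
t 16.2 p [ 0.4819 -0.2619  0.0876] yaw of tool y 7.85 z [ 0.002  0.001 -1.   ] F [-0.1 -0.1 -0.7] open 0.11 q [-0.68  0.18  1.99  0.    0.97 -0.82]
turn [ 0.14 -0.03 -0.05] then shift mm [ 0.1  0.8 11.6]
```

Force-free and centred. I'll set it down.

apply_moves(moves=[[[0, 0, 0.006, 0.1, 0, 0, 1], [0, 0, 0.005, 0, 0, 0, 1], [0, 0, 0.002, 0, 0, 0, 1], [0, 0, 0, 0, 0, 0, 1]]])

```text
time: 16.6
eef_pos: [0.483, -0.262, 0.0749]
tcp_rot: [0.657, 0.754, 0.001, 0.0]
contact_force: [0.5, 0.3, -0.9]
opening: 0.103
```

```bash
python3 - <<'E'
from h import *
p=fr(*CR,[-.069,0]); go(p[0],p[1],.075,7.9)
E
```

```text
t 16.6 p [ 0.483  -0.262   0.0749] yaw of tool y 7.85 z [ 0.001  0.001 -1.   ] F [ 0.5  0.3 -0.9] open 0.103 q [-0.68  0.2   2.    0.    0.95 -0.82]
turn [ 0.09 -0.04 -0.05] then shift mm [ 0.3 -0.3 -0.1]
```

apply_moves(moves=[[[0, 0, 0.002, 0, 0, 0, 1], [0, 0, 0, 0, 0, 0, 1], [0, 0, 0, 0, 0, 0, 0.2], [0, 0, 0, 0, 0, 0, 0.2], [0, 0, 0, 0, 0, 0, 0], [0, 0, 0, 0, 0, 0, 0], [0, 0, 0, 0, 0, 0, 0], [0, 0, -0.02, 0, 0, 0, 0], [0, 0, -0.03, 0, 0, 0, 0], [0, 0, -0.04, 0, 0, 0, 0], [0, 0, -0.04, 0, 0, 0, 0], [0, 0, 0, 0, 0, 0, 0]]])

```text
time: 17.8
eef_pos: [0.4823, -0.2615, 0.206]
tcp_rot: [0.657, 0.754, 0.001, -0.002]
contact_force: [0.2, 0.6, 0.2]
opening: 0.5
```

```bash
python3 - <<'E'
from h import *
p=fr(*RACK,[0,0]); go(p[0],p[1],.205,8.9)
E
```

```text
t 17.8 p [ 0.4823 -0.2615  0.206 ] yaw of tool y 7.84 z [-0.002  0.004 -1.   ] F [0.2 0.6 0.2] open 0.5 q [-0.68  0.03  1.91  0.    1.2  -0.82]
turn [-0.08 -0.27 -1.06] then shift mm [503.2 166.2   1. ]
```

apply_moves(moves=[[[0.035, 0.011, 0, 0, -0.2, -1, 0], [0.045, 0.015, 0, 0, 0, 0, 0], [0.045, 0.015, 0, 0, 0, 0, 0], [0.045, 0.015, 0, 0, 0, 0, 0], [0.045, 0.015, 0, 0, 0, 0, 0], [0.045, 0.015, 0, 0, 0, 0, 0], [0.045, 0.015, 0, 0, 0, 0, 0], [0.045, 0.015, 0, 0, 0, 0, 0], [0.045, 0.015, 0, 0, 0, 0, 0], [0.045, 0.015, 0, 0, 0, 0, 0], [0.045, 0.015, 0, 0, 0, 0, 0], [0, 0, 0, 0, 0, 0, 0]]])

```text
time: 19.0
eef_pos: [0.569, 0.2594, 0.1978]
tcp_rot: [0.653, 0.757, -0.002, -0.001]
contact_force: [0.0, -0.0, -0.5]
opening: 0.506
```

```bash
python3 - <<'E'
from h import *
p=fr(*RACK,[0,0]); go(p[0],p[1],.205,8.9)
E
```

```text
t 19.0 p [0.569  0.2594 0.1978] yaw of tool y 8.47 z [-0.005 -0.002 -1.   ] F [ 0.  -0.  -0.5] open 0.506 q [ 0.27  0.21  1.73 -0.    1.21  0.12]
turn [-0.28  0.08 -0.43] then shift mm [ 2.  -0.1 -7.2]
```

apply_moves(moves=[[[0.002, 0, 0.01, -0.3, 0.1, -0.4, 0], [0, 0, 0.014, 0, 0, 0, 0], [0, 0, 0.014, 0, 0, 0, 0], [0, 0, 0.014, 0, 0, 0, 0], [0, 0, 0.014, 0, 0, 0, 0], [0, 0, 0.014, 0, 0, 0, 0], [0, 0, 0, 0, 0, 0, 0]]])

```text
time: 19.7
eef_pos: [0.5655, 0.2567, 0.1054]
tcp_rot: [0.652, 0.759, -0.004, -0.002]
contact_force: [-0.6, 0.0, -0.5]
opening: 0.504
```

```bash
python3 - <<'E'
from h import *
p=fr(*RACK,[0,0]); go(p[0],p[1],.079,8.9)
E
```

```text
t 19.7 p [0.5655 0.2567 0.1054] yaw of tool y 8.67 z [-0.008 -0.003 -1.   ] F [-0.6  0.  -0.5] open 0.504 q [ 0.26  0.3   1.8  -0.    1.05  0.11]
turn [-0.48  0.1  -0.23] then shift mm [ 4.2  3.8 26.4]
```

apply_moves(moves=[[[0.004, 0.004, 0.004, -0.5, 0.1, -0.2, 0], [0, 0, 0.01, 0, 0, 0, 0], [0, 0, 0.01, 0, 0, 0, 0], [0, 0, 0, 0, 0, 0, 0], [0, 0, 0, 0, 0, 0, 0]]])

```text
time: 20.2
eef_pos: [0.5705, 0.2618, 0.0804]
tcp_rot: [0.65, 0.76, 0.002, 0.001]
contact_force: [0.2, -0.4, 0.5]
opening: 0.503
```

```bash
python3 - <<'E'
from h import *
p=fr(*RACK,[0,0]); go(p[0],p[1],.079,8.9)
E
```

```text
t 20.2 p [0.5705 0.2618 0.0804] yaw of tool y 8.87 z [ 0.004  0.001 -1.   ] F [ 0.2 -0.4  0.5] open 0.503 q [0.27 0.34 1.8  0.   0.99 0.11]
turn [ 0.22 -0.03 -0.03] then shift mm [-0.1 -1.9  1.4]
```

apply_moves(moves=[[[0, -0.002, 0.001, 0.2, 0, 0, 0], [0, 0, 0, 0, 0, 0, 0], [0, 0, 0, 0, 0, 0, 1], [0, 0, 0, 0, 0, 0, 1], [0, 0, 0, 0, 0, 0, 1], [0, 0, 0, 0, 0, 0, 1], [0, 0, 0, 0, 0, 0, 1], [0, 0, 0, 0, 0, 0, 1], [0, 0, -0.008, 0, 0, 0, 1], [0, 0, -0.012, 0, 0, 0, 1], [0, 0, -0.012, 0, 0, 0, 1], [0, 0, -0.012, 0, 0, 0, 1]]], force=50)

```text
time: 21.4
eef_pos: [0.5676, 0.2613, 0.1261]
tcp_rot: [0.65, 0.76, -0.001, -0.001]
contact_force: [0.5, -0.1, -1.7]
opening: 0.108
```

apply_moves(moves=[[[0, 0, -0.016, 0, 0, 0, 1], [0, 0, -0.016, 0, 0, 0, 1], [0, 0, -0.016, 0, 0, 0, 1], [0, 0, -0.016, 0, 0, 0, 1], [0, 0, -0.016, 0, 0, 0, 1], [0, 0, 0, 0, 0, 0, 1]]])

```text
time: 22.0
eef_pos: [0.5703, 0.2621, 0.2208]
tcp_rot: [0.65, 0.76, 0.005, 0.003]
contact_force: [-0.2, -0.1, -1.2]
opening: 0.105
```

```bash
python3 - <<'E'
from h import *
p=fr(*CR,[.069,0]); go(p[0],p[1],.205,7.9)
E
```

```text
t 22.0 p [0.5703 0.2621 0.2208] yaw of tool y 8.89 z [ 0.01   0.003 -1.   ] F [-0.2 -0.1 -1.2] open 0.105 q [0.27 0.19 1.72 0.   1.23 0.11]
turn [ 0.62 -0.11  0.99] then shift mm [-506.8  -20.8   15.8]
```

apply_moves(moves=[[[-0.035, -0.001, 0, 0.6, 0, 1, 1], [-0.047, -0.002, 0, 0, 0, 0, 1], [-0.047, -0.002, 0, 0, 0, 0, 1], [-0.047, -0.002, 0, 0, 0, 0, 1], [-0.047, -0.002, 0, 0, 0, 0, 1], [-0.047, -0.002, 0, 0, 0, 0, 1], [-0.047, -0.002, 0, 0, 0, 0, 1], [-0.047, -0.002, 0, 0, 0, 0, 1], [-0.047, -0.002, 0, 0, 0, 0, 1], [-0.047, -0.002, 0, 0, 0, 0, 1], [-0.047, -0.002, 0, 0, 0, 0, 1], [0, 0, 0, 0, 0, 0, 1]]])

```text
time: 23.2
eef_pos: [0.6199, -0.258, 0.2192]
tcp_rot: [0.655, 0.756, 0.002, -0.001]
contact_force: [-0.2, -1.1, -1.3]
opening: 0.106
```

```bash
python3 - <<'E'
from h import *
p=fr(*CR,[.069,0]); go(p[0],p[1],.205,7.9)
E
```

```text
t 23.2 p [ 0.6199 -0.258   0.2192] yaw of tool y 8.18 z [ 0.002  0.004 -1.   ] F [-0.2 -1.1 -1.3] open 0.106 q [-0.55  0.29  1.6   0.    1.26 -0.69]
turn [ 0.13 -0.19  0.28] then shift mm [15.2  1.5 14.2]
```

Now down to just above the slot.

apply_moves(moves=[[[0.015, 0.001, 0.01, 0.1, -0.2, 0.3, 1], [0, 0, 0.014, 0, 0, 0, 1], [0, 0, 0.014, 0, 0, 0, 1], [0, 0, 0.014, 0, 0, 0, 1], [0, 0, 0.014, 0, 0, 0, 1], [0, 0, 0.014, 0, 0, 0, 1], [0, 0, 0, 0, 0, 0, 1], [0, 0, 0, 0, 0, 0, 1]]])

```text
time: 24.0
eef_pos: [0.6164, -0.2344, 0.1279]
tcp_rot: [0.655, 0.756, -0.0, -0.004]
contact_force: [-0.4, 0.0, -0.3]
opening: 0.106
```

```bash
python3 - <<'E'
from h import *
p=fr(*CR,[.069,0]); go(p[0],p[1],.115,7.9)
im,c=snap('wrist'); cv2.imwrite('pics/w6.png',np.clip(255*(im[:,:,::-1]/255.)**.7,0,255).astype(np.uint8))
print(proj(c,[[*fr(*CR,[x,y]),.04] for x,y in [(.064,.091),(.074,.091),(.078,.095),(.0,.095),(-.078,.095)]]).round(0))
E
```

```text
t 24.0 p [ 0.6164 -0.2344  0.1279] yaw of tool y 8.16 z [-0.007  0.005 -1.   ] F [-0.4  0.  -0.3] open 0.106 q [-0.52  0.35  1.69  0.    1.11 -0.66]
turn [-0.34 -0.35  0.25] then shift mm [-8.6  1.7 12.9]
[[275.  80.]
 [292.  80.]
 [299.  73.]
 [168.  73.]
 [ 44.  76.]]
```

View pics/w6.png

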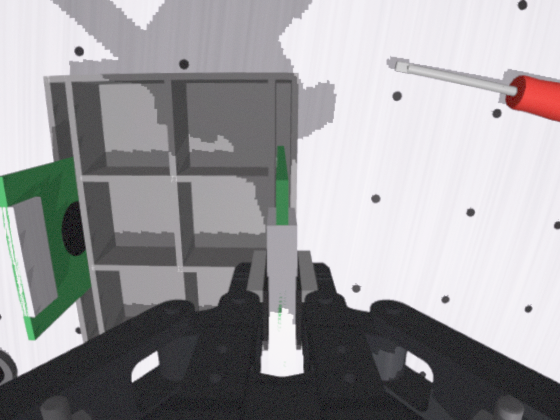

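apply_moves(moves=[[[-0.008, 0.001, 0.002, -0.3, -0.3, 0.2, 1], [0, 0, 0.008, 0, 0, 0, 1], [0, 0, 0.008, 0, 0, 0, 1], [0, 0, 0, 0, 0, 0, 1]]])

```text
time: 24.45
eef_pos: [0.62, -0.2445, 0.1111]
tcp_rot: [0.657, 0.754, 0.0, 0.002]
contact_force: [-0.2, 0.9, -0.1]
opening: 0.109
```

```bash
python3 - <<'E'
from h import *
p=fr(*CR,[.068,0]); go(p[0],p[1],.076,7.9)
E
```

```text
t 24.45 p [ 0.62   -0.2445  0.1111] yaw of tool y 7.89 z [ 0.004 -0.002 -1.   ] F [-0.2  0.9 -0.1] open 0.109 q [-0.53  0.38  1.69  0.    1.07 -0.67]
turn [ 0.2   0.15 -0.02] then shift mm [ 1.8 -1.4 35.1]
```

apply_moves(moves=[[[0.001, -0.0015, 0, 0.2, 0.1, 0, 1], [0, 0, 0.008, 0, 0, 0, 1], [0, 0, 0.008, 0, 0, 0, 1], [0, 0, 0.008, 0, 0, 0, 1], [0, 0, 0, 0, 0, 0, 1]]])

```text
time: 24.95
eef_pos: [0.6181, -0.2435, 0.0849]
tcp_rot: [0.657, 0.754, -0.0, 0.0]
contact_force: [-0.5, 0.4, -1.4]
opening: 0.108
```

```bash
python3 - <<'E'
from h import *
p=fr(*CR,[.068,0]); go(p[0],p[1],.075,7.9)
E
```

```text
t 24.95 p [ 0.6181 -0.2435  0.0849] yaw of tool y 7.87 z [-0. -0. -1.] F [-0.5  0.4 -1.4] open 0.108 q [-0.53  0.41  1.7  -0.    1.03 -0.66]
turn [-0.03  0.03 -0.03] then shift mm [0.6 0.4 9.9]
```

apply_moves(moves=[[[0, 0, 0.005, 0, 0, 0, 1], [0, 0, 0.004, 0, 0, 0, 1], [0, 0, 0.003, 0, 0, 0, 1], [0, 0, 0, 0, 0, 0, 1], [0, 0, 0, 0, 0, 0, 0.2], [0, 0, 0, 0, 0, 0, 0.2], [0, 0, 0, 0, 0, 0, 0], [0, 0, 0, 0, 0, 0, 0], [0, 0, 0, 0, 0, 0, 0], [0, 0, -0.02, 0, 0, 0, 0], [0, 0, -0.03, 0, 0, 0, 0], [0, 0, -0.04, 0, 0, 0, 0]]])

```text
time: 26.15
eef_pos: [0.6152, -0.2415, 0.16]
tcp_rot: [0.657, 0.754, -0.002, -0.008]
contact_force: [0.8, -0.5, -0.3]
opening: 0.5
```

apply_moves(moves=[[[0, 0, -0.03, 0, 0, 0, 0], [0, 0, 0, 0, 0, 0, 0]]])

```text
time: 26.35
eef_pos: [0.6184, -0.2432, 0.1981]
tcp_rot: [0.657, 0.754, -0.001, -0.002]
contact_force: [0.6, 0.6, 0.6]
opening: 0.501
```

```bash
python3 - <<'E'
from h import *
p=fr(*RACK,[0,.081]); go(p[0],p[1],.21,98.8)
E
```

```text
t 26.35 p [ 0.6184 -0.2432  0.1981] yaw of tool y 7.88 z [-0.004  0.002 -1.   ] F [0.6 0.6 0.6] open 0.501 q [-0.53  0.29  1.63 -0.    1.22 -0.66]
turn [-2.900e-01  5.000e-02  8.908e+01] then shift mm [  28.  -587.3  -11.9]
```

```bash
python3 - <<'E'
from h import *
p=fr(*RACK,[0,.081]); go(p[0],p[1],.21,8.8)
E
```

```text
t 26.35 p [ 0.6184 -0.2432  0.1981] yaw of tool y 7.88 z [-0.004  0.002 -1.   ] F [0.6 0.6 0.6] open 0.501 q [-0.53  0.29  1.63 -0.    1.22 -0.66]
turn [-0.22 -0.15 -0.92] then shift mm [587.3  28.  -11.9]
```

apply_moves(moves=[[[0.045, 0.002, -0.01, 0, 0, -0.9, 0], [0.049, 0.002, 0, 0, 0, 0, 0], [0.049, 0.002, 0, 0, 0, 0, 0], [0.049, 0.002, 0, 0, 0, 0, 0], [0.049, 0.002, 0, 0, 0, 0, 0], [0.049, 0.002, 0, 0, 0, 0, 0], [0.049, 0.002, 0, 0, 0, 0, 0], [0.049, 0.002, 0, 0, 0, 0, 0], [0.049, 0.002, 0, 0, 0, 0, 0], [0.049, 0.002, 0, 0, 0, 0, 0], [0.049, 0.002, 0, 0, 0, 0, 0], [0.049, 0.002, 0, 0, 0, 0, 0]]])

```text
time: 27.55
eef_pos: [0.55, 0.3438, 0.1954]
tcp_rot: [0.656, 0.755, -0.006, -0.006]
contact_force: [1.0, -1.4, -0.8]
opening: 0.499
```

apply_moves(moves=[[[0, 0, 0, 0, 0, 0, 0]]])

```text
time: 27.65
eef_pos: [0.5478, 0.3488, 0.1938]
tcp_rot: [0.653, 0.757, -0.006, -0.007]
contact_force: [0.9, -0.5, 0.3]
opening: 0.504
```

```bash
python3 - <<'E'
from h import *
p=fr(*RACK,[0,.081]); go(p[0],p[1],.13,8.8)
E
```

```text
t 27.65 p [0.5478 0.3488 0.1938] yaw of tool y 8.4 z [-0.018  0.    -1.   ] F [ 0.9 -0.5  0.3] open 0.504 q [0.41 0.27 1.67 0.01 1.22 0.26]
turn [-1.02 -0.16 -0.4 ] then shift mm [-8.6  7.1 63.8]
```

apply_moves(moves=[[[-0.008, 0.007, 0.005, -1, -0.2, -0.4, 0], [0, 0, 0.014, 0, 0, 0, 0], [0, 0, 0.014, 0, 0, 0, 0], [0, 0, 0.014, 0, 0, 0, 0], [0, 0, 0.012, 0, 0, 0, 0], [0, 0, 0, 0, 0, 0, 0]]])

```text
time: 28.25
eef_pos: [0.5547, 0.3361, 0.1234]
tcp_rot: [0.652, 0.758, -0.004, -0.001]
contact_force: [-0.6, 0.8, -1.2]
opening: 0.5
```

```bash
python3 - <<'E'
from h import *
p=fr(*RACK,[0,.081]); go(p[0],p[1],.13,8.8)
E
```

```text
t 28.25 p [0.5547 0.3361 0.1234] yaw of tool y 8.61 z [-0.007 -0.006 -1.   ] F [-0.6  0.8 -1.2] open 0.5 q [ 0.39  0.34  1.72 -0.    1.09  0.24]
turn [-0.45  0.26 -0.19] then shift mm [ 5.1  2.3 -6.6]
```

apply_moves(moves=[[[0.005, 0.002, -0.006, -0.4, 0.2, -0.2, 0], [0, 0, 0, 0, 0, 0, 1], [0, 0, 0, 0, 0, 0, 1], [0, 0, 0, 0, 0, 0, 1], [0, 0, 0, 0, 0, 0, 1], [0, 0, 0, 0, 0, 0, 1], [0, 0, 0, 0, 0, 0, 1]]], force=40)

```text
time: 28.95
eef_pos: [0.5543, 0.3408, 0.1298]
tcp_rot: [0.651, 0.759, -0.003, -0.001]
contact_force: [-0.8, -0.5, -1.7]
opening: 0.166
```

apply_moves(moves=[[[-0.008, 0, 0, 0, 0, 0, 1], [-0.008, 0, 0, 0, 0, 0, 1], [-0.008, 0, 0, 0, 0, 0, 1], [-0.008, 0, 0, 0, 0, 0, 1], [-0.008, 0, 0, 0, 0, 0, 1], [-0.007, 0, 0, 0, 0, 0, 1], [-0.006, 0, 0, 0, 0, 0, 1], [-0.006, 0, 0, 0, 0, 0, 1], [0, 0, 0, 0, 0, 0, 1]]])

```text
time: 29.85
eef_pos: [0.561, 0.2985, 0.1299]
tcp_rot: [0.654, 0.756, 0.016, -0.017]
contact_force: [1.6, -2.5, -3.4]
opening: 0.169
```

```bash
python3 - <<'E'
from h import *
p=fr(*RACK,[0,.036]); go(p[0],p[1],.13,8.8)
E
```

```text
t 29.85 p [0.561  0.2985 0.1299] yaw of tool y 8.3 z [-0.004  0.047 -0.999] F [ 1.6 -2.5 -3.4] open 0.169 q [0.31 0.29 1.77 0.05 1.07 0.14]
turn [ 0.15 -2.73 -0.5 ] then shift mm [-1.8  1.9 -0.1]
```

apply_moves(moves=[[[-0.006, 0, 0, 0, -2.5, 0, 1], [-0.012, 0, 0, 0, 0, 0, 1], [-0.012, 0, 0, 0, 0, 0, 1], [0, 0, 0, 0, 0, 0, 1]]])

```text
time: 30.25
eef_pos: [0.5618, 0.2931, 0.1303]
tcp_rot: [0.657, 0.753, 0.024, -0.018]
contact_force: [2.8, -1.6, -5.1]
opening: 0.164
```

```bash
python3 - <<'E'
from h import *
p=fr(*RACK,[0,.036]); go(p[0],p[1],.13,8.8)
E
```

```text
t 30.25 p [0.5618 0.2931 0.1303] yaw of tool y 7.81 z [ 0.005  0.06  -0.998] F [ 2.8 -1.6 -5.1] open 0.164 q [0.3  0.28 1.78 0.06 1.06 0.13]
turn [ 0.77 -3.39 -0.96] then shift mm [3.6 1.8 0.3]
```

apply_moves(moves=[[[0, 0, 0, 0, 0, 0, 0], [0, 0, 0, 0, 0, 0, 0], [0, 0, 0, 0, 0, 0, -0.2], [0, 0, 0, 0, 0, 0, -0.2], [0, 0, -0.02, 0.7, -3.4, 0, -0.2], [0, 0, -0.04, 0, 0, 0, -0.2], [0, 0, -0.04, 0, 0, 0, -0.2], [-0.03, 0, -0.04, 0, 0, 0, -0.2], [-0.04, 0, -0.02, 0, 0, 0, -0.2], [-0.04, 0, 0, 0, 0, 0, -0.2], [-0.04, 0, 0, 0, 0, 0, -0.2], [0, 0, 0, 0, 0, 0, -0.2]]])

```text
time: 31.45
eef_pos: [0.5851, 0.1329, 0.3027]
tcp_rot: [0.658, 0.753, -0.002, 0.007]
contact_force: [1.0, -0.4, 0.4]
opening: 0.601
```

apply_moves(moves=[[[0, 0, 0, 0, 0, 8.3, -0.2], [0, 0, 0, 0, 0, 8.3, -0.2], [0, 0, 0, 0, 0, 8.3, -0.2], [0, 0, 0, 0, 0, 8.3, -0.2], [0, 0, 0, 0, 0, 8.3, -0.2], [0, 0, 0, 0, 0, 8.3, -0.2], [0, 0, 0, 0, 0, 8.3, -0.2], [0, 0, 0, 0, 0, 8.3, -0.2], [0, 0, 0, 0, 0, 8.3, -0.2], [0, 0, 0, 0, 0, 8.3, -0.2], [0, 0, 0, 0, 0, 5, -0.2], [0, 0, 0, 0, 0, 0, -0.2]]])

```text
time: 32.65
eef_pos: [0.5841, 0.1333, 0.3034]
tcp_rot: [0.998, 0.056, 0.003, 0.005]
contact_force: [-0.7, 0.4, 0.3]
opening: 0.6
```

```bash
cat >> h.py <<'E'
def pots(n):
    im,c=snap(n); hsv=cv2.cvtColor(im,cv2.COLOR_RGB2HSV)
    m=((hsv[:,:,0]<16)&(hsv[:,:,1]>110)&(hsv[:,:,2]>50)).astype(np.uint8)
    k,l,s,ce=cv2.connectedComponentsWithStats(m)
    for i in range(1,k):
        if s[i,4]>60:
            cc,rr=cv2.minEnclosingCircle(np.argwhere(l==i)[:,::-1].astype(np.float32)); print(n,'pot',s[i],plane(c,cc,.035).round(4))
    return im,c
E
python3 - <<'E'
from h import *
st(); im,c=pots('top'); cv2.imwrite('pics/t2.png',im[:,:,::-1]); go(.437,.117,.2,98)
a=cv2.resize(im[120:300,110:430,::-1],None,fx=2.4,fy=2.4,interpolation=cv2.INTER_CUBIC); cv2.imwrite('pics/t2c.png',np.clip(255*(a/255.)**.6,0,255).astype(np.uint8))
E
```

```text
t 32.65 p [0.5841 0.1333 0.3034] yaw of tool y -83.56 z [ 0.007 -0.011 -1.   ] F [-0.7  0.4  0.3] open 0.6 q [ 0.06  0.07  1.69 -0.01  1.37  1.52]
top pot [303 123   7  27 155] [[ 0.798  -0.1362]]
top pot [267 178  16  15 120] [[ 0.6506 -0.0423]]
top pot [216 184  17  16 133] [[0.6311 0.1035]]
top pot [263 250  16  16 134] [[ 0.4434 -0.031 ]]
top pot [209 252  17  16 148] [[0.4372 0.1186]]
t 32.7 p [0.5841 0.1333 0.3034] yaw of tool y -83.47 z [ 0.007 -0.011 -1.   ] F [-1.3  0.4 -0. ] open 0.601 q [ 0.06  0.07  1.69 -0.01  1.37  1.52]
turn [ 0.65 -0.29 -1.47] then shift mm [-148.    -4.3  103.4]
```

View pics/t2c.png

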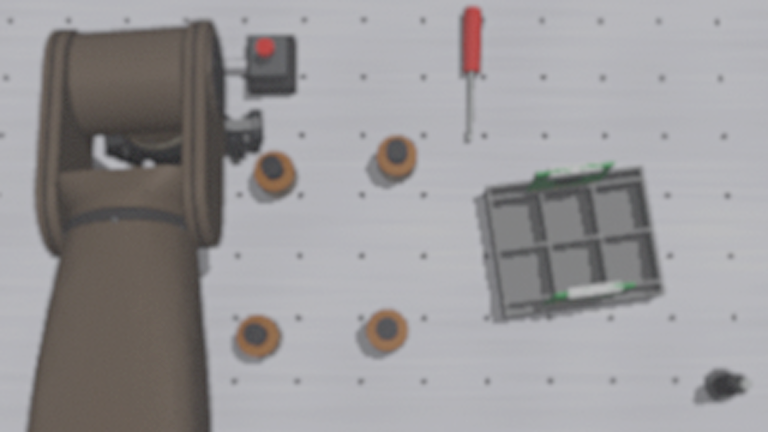

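apply_moves(moves=[[[0.015, 0.015, 0.03, 0.6, -0.3, -1.5, -0.2], [0.03, 0.015, 0.04, 0, 0, 0, -0.2], [0, 0, 0.04, 0, 0, 0, -0.2], [0, 0, 0.04, 0, 0, 0, -0.2], [0, 0, 0, 0, 0, 0, -0.2], [0, 0, 0, 0, 0, 0, -0.2]]])

```text
time: 33.3
eef_pos: [0.6376, 0.1097, 0.1542]
tcp_rot: [0.997, 0.077, 0.004, 0.0]
contact_force: [0.7, -0.7, -0.1]
opening: 0.601
```

```bash
python3 - <<'E'
from h import *
im,c=snap('wrist'); cv2.imwrite('pics/w7.png',im[:,:,::-1]); go(.6305,.1025,.05,98)
print(proj(c,[[.6305,.1025,.074],[.6305,.1025,0]]))
E
```

```text
t 33.35 p [0.6372 0.1098 0.1539] yaw of tool y -81.19 z [ 0.008  0.    -1.   ] F [-0.5 -0.2 -0.3] open 0.602 q [0.01 0.29 1.72 0.   1.13 1.43]
turn [ 0.05 -0.44  0.81] then shift mm [ -7.6   6.3 103.9]
[[292.33231124 230.6014617 ]
 [289.80392869 201.72016708]]
```

View pics/w7.png

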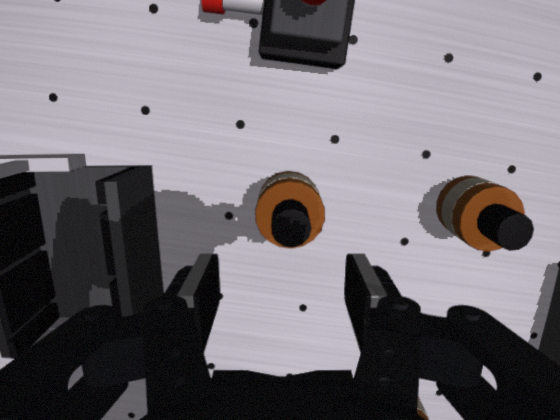

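apply_moves(moves=[[[-0.007, 0.006, 0.01, 0, -0.4, 0.8, -0.2], [0, 0, 0.014, 0, 0, 0, -0.2], [0, 0, 0.014, 0, 0, 0, -0.2], [0, 0, 0.014, 0, 0, 0, -0.2], [0, 0, 0.014, 0, 0, 0, -0.2], [0, 0, 0, 0, 0, 0, -0.2]]])

```text
time: 33.95
eef_pos: [0.6345, 0.1026, 0.0903]
tcp_rot: [0.998, 0.07, 0.006, 0.001]
contact_force: [-0.2, 0.7, 0.0]
opening: 0.598
```

```bash
python3 - <<'E'
from h import *
go(.6305,.1025,.051,98)
E
```

```text
t 33.95 p [0.6345 0.1026 0.0903] yaw of tool y -81.96 z [ 0.012 -0.001 -1.   ] F [-0.2  0.7  0. ] open 0.598 q [ 0.    0.36  1.76 -0.    1.01  1.43]
turn [ 0.15 -0.69  0.04] then shift mm [-4.  -0.5 39.3]
```

apply_moves(moves=[[[-0.004, 0, 0.006, 0, -0.7, 0, -0.2], [-0.001, 0, 0.013, 0, 0, 0, -0.2], [-0.001, 0, 0.013, 0, 0, 0, -0.2], [0, 0, 0.004, 0, 0, 0, -0.2], [0, 0, 0, 0, 0, 0, -0.2]]])

```text
time: 34.45
eef_pos: [0.6281, 0.1017, 0.0505]
tcp_rot: [0.998, 0.07, -0.001, 0.001]
contact_force: [0.1, -0.4, 0.0]
opening: 0.6
```

```bash
python3 - <<'E'
from h import *
go(.6305,.1025,.051,98)
E
```

```text
t 34.45 p [0.6281 0.1017 0.0505] yaw of tool y -81.95 z [-0.002 -0.003 -1.   ] F [ 0.1 -0.4  0. ] open 0.6 q [ 0.    0.4   1.78 -0.    0.96  1.43]
turn [0.14 0.12 0.05] then shift mm [ 2.5 -0.4 -0.5]
```

apply_moves(moves=[[[0.002, 0, 0, 0, 0, 0, -0.2], [0, 0, 0, 0, 0, 0, 1], [0, 0, 0, 0, 0, 0, 1], [0, 0, 0, 0, 0, 0, 1], [0, 0, 0, 0, 0, 0, 1], [0, 0, 0, 0, 0, 0, 1], [0, 0, 0, 0, 0, 0, 1], [0, 0, -0.01, 0, 0, 0, 1], [0, 0, -0.03, 0, 0, 0, 1], [0, 0, -0.04, 0, 0, 0, 1], [0, 0, -0.04, 0, 0, 0, 1], [0, 0, 0, 0, 0, 0, 1]]], force=40)

```text
time: 35.65
eef_pos: [0.6297, 0.1024, 0.1758]
tcp_rot: [0.998, 0.07, -0.002, 0.001]
contact_force: [0.8, -0.2, 0.2]
opening: 0.286
```

```bash
python3 - <<'E'
from h import *
p=fr(*CR,[.031,-.062]); go(p[0],p[1],.20,97.9)
E
```

```text
t 35.65 p [0.6297 0.1024 0.1758] yaw of tool y -81.95 z [-0.004 -0.003 -1.   ] F [ 0.8 -0.2  0.2] open 0.286 q [ 0.    0.26  1.72 -0.    1.17  1.43]
turn [0.12 0.26 0.15] then shift mm [-95.7 402.4 -24.2]
```

apply_moves(moves=[[[-0.007, 0.03, -0.006, 0, 0.2, 0.1, 1], [-0.011, 0.046, -0.002, 0, 0, 0, 1], [-0.011, 0.046, -0.002, 0, 0, 0, 1], [-0.011, 0.046, -0.002, 0, 0, 0, 1], [-0.011, 0.046, -0.002, 0, 0, 0, 1], [-0.011, 0.046, -0.002, 0, 0, 0, 1], [-0.011, 0.046, -0.002, 0, 0, 0, 1], [-0.011, 0.046, -0.002, 0, 0, 0, 1], [-0.011, 0.046, -0.002, 0, 0, 0, 1], [0, 0, 0, 0, 0, 0, 1], [0, 0, 0, 0, 0, 0, 1]]])

```text
time: 36.75
eef_pos: [0.5886, -0.3186, 0.1993]
tcp_rot: [0.997, 0.071, 0.002, 0.001]
contact_force: [0.3, -0.1, -2.3]
opening: 0.29
```

```bash
python3 - <<'E'
from h import *
p=fr(*CR,[.031,-.062]); go(p[0],p[1],.11,97.9)
E
```

```text
t 36.75 p [ 0.5886 -0.3186  0.1993] yaw of tool y -81.83 z [ 0.003 -0.001 -1.   ] F [ 0.3 -0.1 -2.3] open 0.29 q [-0.65  0.3   1.62  0.    1.22  0.78]
turn [ 0.1  -0.18  0.27] then shift mm [ 2.9 -9.  89.3]
```

apply_moves(moves=[[[0.003, -0.009, 0.005, 0, -0.2, 0.3, 1], [0, 0, 0.014, 0, 0, 0, 1], [0, 0, 0.014, 0, 0, 0, 1], [0, 0, 0.014, 0, 0, 0, 1], [0, 0, 0.014, 0, 0, 0, 1], [0, 0, 0.014, 0, 0, 0, 1], [0, 0, 0, 0, 0, 0, 1]]])

```text
time: 37.45
eef_pos: [0.5897, -0.301, 0.1139]
tcp_rot: [0.997, 0.072, -0.003, -0.002]
contact_force: [0.7, 0.4, -1.9]
opening: 0.292
```

```bash
python3 - <<'E'
from h import *
p=fr(*CR,[.031,-.062]); go(p[0],p[1],.055,97.9)
E
```

```text
t 37.45 p [ 0.5897 -0.301   0.1139] yaw of tool y -81.75 z [-0.006  0.003 -1.   ] F [ 0.7  0.4 -1.9] open 0.292 q [-0.62  0.37  1.69 -0.    1.08  0.8 ]
turn [-0.23  0.31  0.35] then shift mm [-0.6  8.4 58.9]
```

apply_moves(moves=[[[-0.001, 0.008, 0, -0.2, 0.3, 0.3, 1], [0, 0, 0.005, 0, 0, 0, 1], [0, 0, 0.008, 0, 0, 0, 1], [0, 0, 0, 0, 0, 0, 1]]])

```text
time: 37.85
eef_pos: [0.5905, -0.3109, 0.1007]
tcp_rot: [0.998, 0.069, 0.001, 0.001]
contact_force: [-0.7, 0.3, -2.4]
opening: 0.288
```

```bash
python3 - <<'E'
from h import *
p=fr(*CR,[.031,-.062]); go(p[0],p[1],.055,97.9)
E
```

```text
t 37.85 p [ 0.5905 -0.3109  0.1007] yaw of tool y -82.12 z [ 0.002 -0.001 -1.   ] F [-0.7  0.3 -2.4] open 0.288 q [-0.64  0.4   1.69  0.    1.06  0.8 ]
turn [ 0.09 -0.1  -0.02] then shift mm [-0.  -1.6 45.7]
```

apply_moves(moves=[[[0, -0.001, 0.006, 0, 0, 0, 1], [0, 0, 0.01, 0, 0, 0, 1], [0, 0, 0.01, 0, 0, 0, 1], [0, 0, 0.009, 0, 0, 0, 1], [0, 0, 0, 0, 0, 0, 1]]])

```text
time: 38.35
eef_pos: [0.5906, -0.3101, 0.0633]
tcp_rot: [0.998, 0.069, 0.001, 0.001]
contact_force: [-0.7, 0.9, -1.2]
opening: 0.287
```

```bash
python3 - <<'E'
from h import *
p=fr(*CR,[.031,-.062]); go(p[0],p[1],.055,97.9)
E
```

```text
t 38.35 p [ 0.5906 -0.3101  0.0633] yaw of tool y -82.13 z [ 0.003 -0.002 -1.   ] F [-0.7  0.9 -1.2] open 0.287 q [-0.64  0.44  1.7   0.    0.99  0.8 ]
turn [ 0.13 -0.15 -0.03] then shift mm [-0.3 -0.8  8.3]
```

apply_moves(moves=[[[0, 0, 0.005, 0, 0, 0, 1], [0, 0, 0.004, 0, 0, 0, 1], [0, 0, 0, 0, 0, 0, 1], [0, 0, 0, 0, 0, 0, 0], [0, 0, 0, 0, 0, 0, 0], [0, 0, 0, 0, 0, 0, 0], [0, 0, 0, 0, 0, 0, 0], [0, 0, -0.02, 0, 0, 0, 0], [0, 0, -0.04, 0, 0, 0, 0], [0, 0, -0.04, 0, 0, 0, 0], [0, 0, -0.04, 0, 0, 0, 0], [0, 0, 0, 0, 0, 0, 0]]])

```text
time: 39.55
eef_pos: [0.5908, -0.3101, 0.1995]
tcp_rot: [0.998, 0.069, 0.002, 0.001]
contact_force: [0.5, -0.1, 0.5]
opening: 0.501
```

```bash
python3 - <<'E'
from h import *
st(); pots('top'); go(.648,-.042,.19,98)
E
```

```text
t 39.55 p [ 0.5908 -0.3101  0.1995] yaw of tool y -82.14 z [ 0.003 -0.001 -1.   ] F [ 0.5 -0.1  0.5] open 0.501 q [-0.64  0.29  1.63  0.    1.22  0.8 ]
top pot [303 123   8  27 157] [[ 0.7979 -0.1348]]
top pot [267 178  16  15 119] [[ 0.6506 -0.0423]]
top pot [263 250  17  16 152] [[ 0.4435 -0.0317]]
top pot [209 252  17  16 140] [[0.437  0.1188]]
t 39.6 p [ 0.5895 -0.3092  0.1961] yaw of tool y -82.15 z [-0.001  0.002 -1.   ] F [ 0.1  0.2 -0.3] open 0.501 q [-0.64  0.3   1.63  0.    1.22  0.8 ]
turn [-0.1   0.04 -0.15] then shift mm [  95.1 -256.4    6.1]
```

apply_moves(moves=[[[0.015, -0.04, 0, 0, 0, 0, -0.2], [0.016, -0.044, 0, 0, 0, 0, -0.2], [0.016, -0.044, 0, 0, 0, 0, -0.2], [0.016, -0.044, 0, 0, 0, 0, -0.2], [0.016, -0.044, 0, 0, 0, 0, -0.2], [0.016, -0.04, 0, 0, 0, 0, -0.2], [0, 0, 0.014, 0, 0, 0, -0.2], [0, 0, 0.014, 0, 0, 0, -0.2], [0, 0, 0.014, 0, 0, 0, -0.2], [0, 0, 0, 0, 0, 0, -0.2]]])

```text
time: 40.6
eef_pos: [0.6432, -0.0343, 0.1371]
tcp_rot: [0.998, 0.066, -0.01, -0.004]
contact_force: [0.0, -0.5, 0.1]
opening: 0.599
```

```bash
python3 - <<'E'
from h import *
go(.649,-.042,.09,98)
E
```

```text
t 40.6 p [ 0.6432 -0.0343  0.1371] yaw of tool y -82.47 z [-0.02   0.006 -1.   ] F [ 0.  -0.5  0.1] open 0.599 q [-0.21  0.32  1.72  0.    1.13  1.23]
turn [-0.51  1.09 -0.47] then shift mm [ 4.6  8.4 47.1]
```

apply_moves(moves=[[[0.005, 0.008, 0.005, -0.5, 1.1, -0.5, -0.2], [0, 0, 0.014, 0, 0, 0, -0.2], [0, 0, 0.014, 0, 0, 0, -0.2], [0, 0, 0.014, 0, 0, 0, -0.2], [0, 0, 0, 0, 0, 0, -0.2]]])

```text
time: 41.1
eef_pos: [0.649, -0.0467, 0.0849]
tcp_rot: [0.998, 0.067, 0.0, 0.0]
contact_force: [-0.8, -0.3, -0.5]
opening: 0.6
```

```bash
python3 - <<'E'
from h import *
go(.649,-.042,.051,98)
E
```

```text
t 41.1 p [ 0.649  -0.0467  0.0849] yaw of tool y -82.28 z [ 0.001 -0.001 -1.   ] F [-0.8 -0.3 -0.5] open 0.6 q [-0.23  0.38  1.74 -0.    1.02  1.21]
turn [ 0.04 -0.04 -0.28] then shift mm [ 0.7 -4.7 33.9]
```

apply_moves(moves=[[[0, -0.004, 0.003, 0, 0, 0, -0.2], [0, 0, 0.01, 0, 0, 0, -0.2], [0, 0, 0.01, 0, 0, 0, -0.2], [0, 0, 0.01, 0, 0, 0, -0.2], [0, 0, 0, 0, 0, 0, -0.2], [0, 0, 0, 0, 0, 0, 1], [0, 0, 0, 0, 0, 0, 1], [0, 0, 0, 0, 0, 0, 1], [0, 0, 0, 0, 0, 0, 1], [0, 0, 0, 0, 0, 0, 1], [0, 0, 0, 0, 0, 0, 1], [0, 0, 0, 0, 0, 0, 1]]])

```text
time: 42.3
eef_pos: [0.6489, -0.042, 0.0496]
tcp_rot: [0.998, 0.068, 0.001, 0.0]
contact_force: [-0.5, 0.3, -2.0]
opening: 0.288
```

```bash
python3 - <<'E'
from h import *
p=fr(*CR,[.031,.062]); go(p[0],p[1],.185,97.9)
E
```

```text
t 42.3 p [ 0.6489 -0.042   0.0496] yaw of tool y -82.23 z [ 0.002 -0.001 -1.   ] F [-0.5  0.3 -2. ] open 0.288 q [-0.22  0.43  1.75 -0.    0.96  1.22]
turn [ 0.06 -0.1  -0.13] then shift mm [ -94.9  132.7 -135.4]
```

apply_moves(moves=[[[0, 0, -0.02, 0, 0, 0, 1], [0, 0, -0.038, 0, 0, 0, 1], [0, 0, -0.038, 0, 0, 0, 1], [0, 0, -0.038, 0, 0, 0, 1], [-0.018, 0.025, 0, 0, 0, 0, 1], [-0.025, 0.036, 0, 0, 0, 0, 1], [-0.025, 0.036, 0, 0, 0, 0, 1], [-0.025, 0.036, 0, 0, 0, 0, 1], [0, 0, 0, 0, 0, 0, 1], [0, 0, 0, 0, 0, 0, 1]]])

```text
time: 43.3
eef_pos: [0.5722, -0.1903, 0.1897]
tcp_rot: [0.998, 0.069, 0.001, 0.001]
contact_force: [-0.0, 0.3, -1.3]
opening: 0.287
```

```bash
python3 - <<'E'
from h import *
p=fr(*CR,[.031,.062]); go(p[0],p[1],.105,97.9)
E
```

```text
t 43.3 p [ 0.5722 -0.1903  0.1897] yaw of tool y -82.08 z [ 0.003 -0.003 -1.   ] F [-0.   0.3 -1.3] open 0.287 q [-0.49  0.16  1.8  -0.    1.17  0.94]
turn [ 0.18 -0.15  0.02] then shift mm [ 1.5 -3.6 84.7]
```

apply_moves(moves=[[[0.0015, -0.003, 0.01, 0.2, -0.1, 0, 1], [0, 0, 0.014, 0, 0, 0, 1], [0, 0, 0.014, 0, 0, 0, 1], [0, 0, 0.014, 0, 0, 0, 1], [0, 0, 0.014, 0, 0, 0, 1], [0, 0, 0.01, 0, 0, 0, 1], [0, 0, 0, 0, 0, 0, 1]]])

```text
time: 44.0
eef_pos: [0.5733, -0.1812, 0.1033]
tcp_rot: [0.997, 0.072, -0.002, -0.002]
contact_force: [0.0, 0.2, -1.3]
opening: 0.292
```

```bash
python3 - <<'E'
from h import *
p=fr(*CR,[.031,.062]); go(p[0],p[1],.054,97.9)
E
```

```text
t 44.0 p [ 0.5733 -0.1812  0.1033] yaw of tool y -81.72 z [-0.005  0.004 -1.   ] F [ 0.   0.2 -1.3] open 0.292 q [-0.48  0.26  1.85  0.    1.03  0.95]
turn [-0.29  0.23  0.38] then shift mm [-0.8  5.2 49.3]
```

apply_moves(moves=[[[-0.001, 0.004, 0, -0.3, 0.2, 0.4, 1], [0, 0, 0, 0, 0, 0, 1], [0, 0, 0.009, 0, 0, 0, 1], [0, 0, 0.009, 0, 0, 0, 1], [0, 0, 0.009, 0, 0, 0, 1], [0, 0, 0, 0, 0, 0, 1]]])

```text
time: 44.6
eef_pos: [0.5737, -0.1868, 0.0761]
tcp_rot: [0.998, 0.068, 0.001, 0.001]
contact_force: [-0.0, 0.4, -1.5]
opening: 0.292
```

```bash
python3 - <<'E'
from h import *
p=fr(*CR,[.031,.062]); go(p[0],p[1],.054,97.9)
E
```

```text
t 44.6 p [ 0.5737 -0.1868  0.0761] yaw of tool y -82.17 z [ 0.002 -0.002 -1.   ] F [-0.   0.4 -1.5] open 0.292 q [-0.48  0.3   1.86 -0.    0.97  0.95]
turn [ 0.16 -0.1  -0.07] then shift mm [-0.4 -0.4 22.1]
```

apply_moves(moves=[[[0, 0, 0.008, 0, 0, 0, 1], [0, 0, 0.008, 0, 0, 0, 1], [0, 0, 0.005, 0, 0, 0, 1], [0, 0, 0.002, 0, 0, 0, 1], [0, 0, 0, 0, 0, 0, 1]]])

```text
time: 45.1
eef_pos: [0.5747, -0.1873, 0.0534]
tcp_rot: [0.998, 0.068, 0.001, 0.001]
contact_force: [-1.7, 0.7, -1.1]
opening: 0.291
```

apply_moves(moves=[[[0, 0, 0, 0, 0, 0, 0], [0, 0, 0, 0, 0, 0, 0], [0, 0, 0, 0, 0, 0, 0], [0, 0, 0, 0, 0, 0, 0], [0, 0, -0.02, 0, 0, 0, 0], [0, 0, -0.04, 0, 0, 0, 0], [0, 0, -0.04, 0, 0, 0, 0], [0, 0, -0.04, 0, 0, 0, 0], [0, 0, 0, 0, 0, 0, 0]]])

```text
time: 46.0
eef_pos: [0.5746, -0.1869, 0.1969]
tcp_rot: [0.998, 0.068, 0.001, 0.001]
contact_force: [0.3, -0.7, 0.3]
opening: 0.502
```

```bash
python3 - <<'E'
from h import *
pots('top'); go(.437,.118,.19,98)
E
```

```text
top pot [303 123   8  27 159] [[ 0.7978 -0.1333]]
top pot [365 200  13  16  89] [[ 0.5847 -0.3139]]
top pot [263 249  14  17  95] [[ 0.4444 -0.0303]]
top pot [209 252  17  16 142] [[0.4367 0.1186]]
t 46.05 p [ 0.5731 -0.1862  0.1937] yaw of tool y -82.18 z [-0.002  0.    -1.   ] F [ 0.2  0.5 -0.4] open 0.5 q [-0.48  0.16  1.79 -0.    1.19  0.95]
turn [-0.02  0.09 -0.18] then shift mm [ -92.4 -320.2    3.7]
```

apply_moves(moves=[[[-0.008, -0.03, 0, 0, 0, 0, -0.2], [-0.012, -0.042, 0, 0, 0, 0, -0.2], [-0.012, -0.042, 0, 0, 0, 0, -0.2], [-0.012, -0.042, 0, 0, 0, 0, -0.2], [-0.012, -0.042, 0, 0, 0, 0, -0.2], [-0.012, -0.042, 0, 0, 0, 0, -0.2], [-0.012, -0.042, 0, 0, 0, 0, -0.2], [-0.012, -0.038, 0, 0, 0, 0, -0.2], [0, 0, 0.01, 0, 0, 0, -0.2], [0, 0, 0.014, 0, 0, 0, -0.2], [0, 0, 0.014, 0, 0, 0, -0.2], [0, 0, 0, 0, 0, 0, -0.2]]])

```text
time: 47.25
eef_pos: [0.4242, 0.129, 0.1387]
tcp_rot: [0.998, 0.067, -0.011, -0.002]
contact_force: [-0.6, -0.1, -0.4]
opening: 0.6
```

```bash
python3 - <<'E'
from h import *
go(.437,.118,.09,98)
E
```

```text
t 47.25 p [0.4242 0.129  0.1387] yaw of tool y -82.28 z [-0.023  0.002 -1.   ] F [-0.6 -0.1 -0.4] open 0.6 q [ 0.06 -0.13  2.2   0.    1.09  1.5 ]
turn [-0.29  1.26 -0.28] then shift mm [11.1 12.7 48.7]
```

apply_moves(moves=[[[0.011, 0.012, 0.005, -0.3, 1.2, -0.3, -0.2], [0, 0, 0.014, 0, 0, 0, -0.2], [0, 0, 0.014, 0, 0, 0, -0.2], [0, 0, 0.014, 0, 0, 0, -0.2], [0, 0, 0, 0, 0, 0, -0.2]]])

```text
time: 47.75
eef_pos: [0.4369, 0.1155, 0.088]
tcp_rot: [0.998, 0.068, -0.002, 0.001]
contact_force: [-0.1, 0.1, 0.3]
opening: 0.596
```

```bash
python3 - <<'E'
from h import *
go(.437,.118,.05,98)
E
```

```text
t 47.75 p [0.4369 0.1155 0.088 ] yaw of tool y -82.15 z [-0.004 -0.002 -1.   ] F [-0.1  0.1  0.3] open 0.596 q [ 0.03 -0.03  2.22 -0.    0.96  1.47]
turn [ 0.06  0.24 -0.15] then shift mm [ 0.4 -2.4 38. ]
```

apply_moves(moves=[[[0, -0.002, 0.007, 0, 0.2, 0, -0.2], [0, 0, 0.01, 0, 0, 0, -0.2], [0, 0, 0.01, 0, 0, 0, -0.2], [0, 0, 0.01, 0, 0, 0, -0.2], [0, 0, 0, 0, 0, 0, -0.2], [0, 0, 0, 0, 0, 0, 1], [0, 0, 0, 0, 0, 0, 1], [0, 0, 0, 0, 0, 0, 1], [0, 0, 0, 0, 0, 0, 1], [0, 0, 0, 0, 0, 0, 1], [0, 0, 0, 0, 0, 0, 1], [0, 0, 0, 0, 0, 0, 1]]])

```text
time: 48.95
eef_pos: [0.4378, 0.1171, 0.0495]
tcp_rot: [0.998, 0.068, 0.001, 0.001]
contact_force: [-0.1, 0.9, -2.2]
opening: 0.29
```

```bash
python3 - <<'E'
from h import *
p=fr(*CR,[-.031,-.062]); go(p[0],p[1],.2,97.9)
E
```

```text
t 48.95 p [0.4378 0.1171 0.0495] yaw of tool y -82.2 z [ 0.002 -0.001 -1.   ] F [-0.1  0.9 -2.2] open 0.29 q [ 0.04  0.04  2.23 -0.    0.87  1.47]
turn [ 0.07 -0.09 -0.1 ] then shift mm [  30.4  443.4 -150.5]
```

apply_moves(moves=[[[0, 0, -0.02, 0, 0, 0, 1], [0, 0, -0.045, 0, 0, 0, 1], [0, 0, -0.045, 0, 0, 0, 1], [0, 0, -0.045, 0, 0, 0, 1], [0.002, 0.03, 0, 0, 0, 0, 1], [0.003, 0.046, 0, 0, 0, 0, 1], [0.003, 0.046, 0, 0, 0, 0, 1], [0.003, 0.046, 0, 0, 0, 0, 1], [0.003, 0.046, 0, 0, 0, 0, 1], [0.003, 0.046, 0, 0, 0, 0, 1], [0.003, 0.046, 0, 0, 0, 0, 1], [0.003, 0.046, 0, 0, 0, 0, 1]]])

```text
time: 50.15
eef_pos: [0.5098, -0.2358, 0.2124]
tcp_rot: [0.997, 0.073, 0.003, 0.001]
contact_force: [0.0, -0.9, -1.3]
opening: 0.294
```

apply_moves(moves=[[[0.002, 0.04, 0, 0, 0, 0, 1], [0.001, 0.02, 0, 0, 0, 0, 1], [0, 0, 0, 0, 0, 0, 1], [0, 0, 0, 0, 0, 0, 1]]])

```text
time: 50.55
eef_pos: [0.521, -0.3033, 0.2109]
tcp_rot: [0.998, 0.069, 0.002, 0.001]
contact_force: [0.4, 0.0, -0.8]
opening: 0.286
```

```bash
python3 - <<'E'
from h import *
p=fr(*CR,[-.031,-.062]); go(p[0],p[1],.105,97.9)
E
```

```text
t 50.55 p [ 0.521  -0.3033  0.2109] yaw of tool y -82.04 z [ 0.004 -0.001 -1.   ] F [ 0.4  0.  -0.8] open 0.286 q [-0.7   0.14  1.78  0.    1.21  0.74]
turn [ 0.1  -0.21  0.06] then shift mm [  5.8  15.5 105.9]
```

apply_moves(moves=[[[0.006, 0.015, 0.01, 0.1, -0.2, 0, 1], [0, 0, 0.014, 0, 0, 0, 1], [0, 0, 0.014, 0, 0, 0, 1], [0, 0, 0.014, 0, 0, 0, 1], [0, 0, 0.014, 0, 0, 0, 1], [0, 0, 0.014, 0, 0, 0, 1], [0, 0, 0.008, 0, 0, 0, 1], [0, 0, 0, 0, 0, 0, 1]]])

```text
time: 51.35
eef_pos: [0.5273, -0.3087, 0.1146]
tcp_rot: [0.997, 0.073, -0.002, -0.003]
contact_force: [0.6, -0.5, -1.5]
opening: 0.289
```

```bash
python3 - <<'E'
from h import *
p=fr(*CR,[-.031,-.062]); go(p[0],p[1],.054,97.9)
E
```

```text
t 51.35 p [ 0.5273 -0.3087  0.1146] yaw of tool y -81.69 z [-0.004  0.006 -1.   ] F [ 0.6 -0.5 -1.5] open 0.289 q [-0.7   0.27  1.82  0.    1.06  0.73]
turn [-0.36  0.2   0.42] then shift mm [ 0.3  9.3 60.6]
```

apply_moves(moves=[[[0, 0.008, 0, -0.3, 0.2, 0.4, 1], [0, 0, 0, 0, 0, 0, 1], [0, 0, 0.008, 0, 0, 0, 1], [0, 0, 0.008, 0, 0, 0, 1], [0, 0, 0, 0, 0, 0, 1]]])

```text
time: 51.85
eef_pos: [0.5298, -0.3189, 0.0996]
tcp_rot: [0.998, 0.068, 0.002, 0.001]
contact_force: [-0.4, -0.3, -2.0]
opening: 0.294
```

```bash
python3 - <<'E'
from h import *
p=fr(*CR,[-.031,-.062]); go(p[0],p[1],.054,97.9)
E
```

```text
t 51.85 p [ 0.5298 -0.3189  0.0996] yaw of tool y -82.16 z [ 0.004 -0.002 -1.   ] F [-0.4 -0.3 -2. ] open 0.294 q [-0.71  0.3   1.82  0.    1.02  0.73]
turn [ 0.17 -0.19 -0.06] then shift mm [-0.8 -1.2 45.6]
```

apply_moves(moves=[[[-0.0005, -0.001, 0.006, 0, 0, 0, 1], [0, 0, 0.009, 0, 0, 0, 1], [0, 0, 0.009, 0, 0, 0, 1], [0, 0, 0.009, 0, 0, 0, 1], [0, 0, 0.008, 0, 0, 0, 1], [0, 0, 0.004, 0, 0, 0, 1], [0, 0, 0, 0, 0, 0, 1]]])

```text
time: 52.55
eef_pos: [0.53, -0.3176, 0.0529]
tcp_rot: [0.998, 0.068, 0.002, 0.0]
contact_force: [0.6, 0.3, -1.5]
opening: 0.291
```

```bash
python3 - <<'E'
from h import *
p=fr(*CR,[-.031,-.062]); go(p[0],p[1],.0535,97.9)
E
```

```text
t 52.55 p [ 0.53   -0.3176  0.0529] yaw of tool y -82.17 z [ 0.003 -0.001 -1.   ] F [ 0.6  0.3 -1.5] open 0.291 q [-0.7   0.36  1.83  0.    0.94  0.73]
turn [ 0.06 -0.19 -0.07] then shift mm [-1.2  0.1 -0.6]
```

apply_moves(moves=[[[0, 0, 0, 0, 0, 0, 0], [0, 0, 0, 0, 0, 0, 0], [0, 0, 0, 0, 0, 0, 0], [0, 0, 0, 0, 0, 0, 0], [0, 0, -0.02, 0, 0, 0, 0], [0, 0, -0.04, 0, 0, 0, 0], [0, 0, -0.045, 0, 0, 0, 0], [0, 0, -0.045, 0, 0, 0, 0], [0, 0, 0, 0, 0, 0, 0]]])

```text
time: 53.45
eef_pos: [0.5289, -0.3175, 0.2061]
tcp_rot: [0.998, 0.068, 0.001, -0.0]
contact_force: [0.3, -1.2, 0.7]
opening: 0.501
```

```bash
python3 - <<'E'
from h import *
pots('top'); go(.4435,-.031,.19,98)
E
```

```text
top pot [303 123   7  27 156] [[ 0.7979 -0.1348]]
top pot [360 198  16  18 121] [[ 0.5876 -0.3082]]
top pot [318 202  18  17 176] [[ 0.5784 -0.1896]]
top pot [263 250  16  16 139] [[ 0.4434 -0.0307]]
t 53.5 p [ 0.5275 -0.3163  0.2024] yaw of tool y -82.19 z [-0.003  0.005 -1.   ] F [-1.3  0.1  0.2] open 0.501 q [-0.71  0.18  1.75  0.    1.21  0.73]
turn [-0.29  0.14 -0.19] then shift mm [ -43.5 -294.3   12.4]
```

apply_moves(moves=[[[-0.004, -0.03, 0, -0.2, 0, 0, -0.2], [-0.006, -0.044, 0, 0, 0, 0, -0.2], [-0.006, -0.044, 0, 0, 0, 0, -0.2], [-0.006, -0.044, 0, 0, 0, 0, -0.2], [-0.006, -0.044, 0, 0, 0, 0, -0.2], [-0.006, -0.044, 0, 0, 0, 0, -0.2], [-0.006, -0.036, 0, 0, 0, 0, -0.2], [0, 0, 0.012, 0, 0, 0, -0.2], [0, 0, 0.014, 0, 0, 0, -0.2], [0, 0, 0.014, 0, 0, 0, -0.2], [0, 0, 0, 0, 0, 0, -0.2]]])

```text
time: 54.6
eef_pos: [0.4366, -0.0265, 0.1449]
tcp_rot: [0.998, 0.067, -0.012, -0.006]
contact_force: [-0.3, 0.2, 0.4]
opening: 0.6
```

```bash
python3 - <<'E'
from h import *
go(.4435,-.031,.09,98)
E
```

```text
t 54.6 p [ 0.4366 -0.0265  0.1449] yaw of tool y -82.33 z [-0.024  0.01  -1.   ] F [-0.3  0.2  0.4] open 0.6 q [-0.29 -0.15  2.2   0.    1.11  1.14]
turn [-0.75  1.31 -0.32] then shift mm [ 6.2  5.4 54.9]
```

apply_moves(moves=[[[0.006, 0.005, 0.008, -0.7, 1.3, -0.3, -0.2], [0, 0, 0.014, 0, 0, 0, -0.2], [0, 0, 0.014, 0, 0, 0, -0.2], [0, 0, 0.014, 0, 0, 0, -0.2], [0, 0, 0, 0, 0, 0, -0.2]]])

```text
time: 55.1
eef_pos: [0.4424, -0.0333, 0.0904]
tcp_rot: [0.998, 0.068, -0.002, -0.001]
contact_force: [-0.5, -0.2, -1.1]
opening: 0.596
```

```bash
python3 - <<'E'
from h import *
go(.4435,-.031,.05,98)
E
```

```text
t 55.1 p [ 0.4424 -0.0333  0.0904] yaw of tool y -82.2 z [-0.004  0.001 -1.   ] F [-0.5 -0.2 -1.1] open 0.596 q [-0.3  -0.06  2.23 -0.    0.97  1.13]
turn [-0.08  0.24 -0.2 ] then shift mm [ 1.4 -2.1 40.4]
```

apply_moves(moves=[[[0.001, -0.002, 0.009, 0, 0.2, 0, -0.2], [0, 0, 0.01, 0, 0, 0, -0.2], [0, 0, 0.01, 0, 0, 0, -0.2], [0, 0, 0.01, 0, 0, 0, -0.2], [0, 0, 0, 0, 0, 0, -0.2], [0, 0, 0, 0, 0, 0, 1], [0, 0, 0, 0, 0, 0, 1], [0, 0, 0, 0, 0, 0, 1], [0, 0, 0, 0, 0, 0, 1], [0, 0, 0, 0, 0, 0, 1], [0, 0, 0, 0, 0, 0, 1], [0, 0, 0, 0, 0, 0, 1]]])

```text
time: 56.3
eef_pos: [0.4447, -0.0321, 0.0501]
tcp_rot: [0.998, 0.068, 0.001, -0.0]
contact_force: [0.0, -1.0, -0.8]
opening: 0.286
```

apply_moves(moves=[[[0, 0, -0.02, 0, 0, 0, 1], [0, 0, -0.045, 0, 0, 0, 1], [0, 0, -0.045, 0, 0, 0, 1], [0, 0, -0.045, 0, 0, 0, 1], [0, 0, 0, 0, 0, 0, 1]]])

```text
time: 56.8
eef_pos: [0.4426, -0.0318, 0.2089]
tcp_rot: [0.998, 0.067, -0.002, -0.001]
contact_force: [0.7, -0.7, 0.9]
opening: 0.286
```

```bash
python3 - <<'E'
from h import *
p=fr(*CR,[-.031,.062]); go(p[0],p[1],.2,97.9)
E
```

```text
t 56.8 p [ 0.4426 -0.0318  0.2089] yaw of tool y -82.27 z [-0.003  0.002 -1.   ] F [ 0.7 -0.7  0.9] open 0.286 q [-0.3  -0.22  2.14  0.    1.23  1.13]
turn [-0.15  0.17 -0.17] then shift mm [ 46.  171.2   8.9]
```

apply_moves(moves=[[[0.008, 0.03, 0, 0, 0.2, 0, 1], [0.009, 0.034, 0, 0, 0, 0, 1], [0.009, 0.034, 0, 0, 0, 0, 1], [0.009, 0.034, 0, 0, 0, 0, 1], [0.007, 0.026, 0, 0, 0, 0, 1], [0, 0, 0, 0, 0, 0, 1], [0, 0, 0, 0, 0, 0, 1]]])

```text
time: 57.5
eef_pos: [0.5061, -0.1865, 0.2046]
tcp_rot: [0.998, 0.069, -0.0, -0.003]
contact_force: [-0.8, 0.6, -0.7]
opening: 0.289
```

```bash
python3 - <<'E'
from h import *
p=fr(*CR,[-.031,.062]); go(p[0],p[1],.105,97.9)
E
```

```text
t 57.5 p [ 0.5061 -0.1865  0.2046] yaw of tool y -82.14 z [-0.001  0.005 -1.   ] F [-0.8  0.6 -0.7] open 0.289 q [-0.54  0.01  1.93  0.    1.2   0.89]
turn [-0.3   0.03 -0.04] then shift mm [ 4.4  9.2 99.6]
```

apply_moves(moves=[[[0.004, 0.009, 0.01, -0.3, 0, 0, 1], [0, 0, 0.014, 0, 0, 0, 1], [0, 0, 0.014, 0, 0, 0, 1], [0, 0, 0.014, 0, 0, 0, 1], [0, 0, 0.014, 0, 0, 0, 1], [0, 0, 0.014, 0, 0, 0, 1], [0, 0, 0.01, 0, 0, 0, 1], [0, 0, 0, 0, 0, 0, 1]]])

```text
time: 58.3
eef_pos: [0.5082, -0.1899, 0.1027]
tcp_rot: [0.997, 0.071, -0.003, -0.002]
contact_force: [0.3, 0.9, -0.5]
opening: 0.297
```

```bash
python3 - <<'E'
from h import *
p=fr(*CR,[-.031,.062]); go(p[0],p[1],.054,97.9)
E
```

```text
t 58.3 p [ 0.5082 -0.1899  0.1027] yaw of tool y -81.9 z [-0.007  0.004 -1.   ] F [ 0.3  0.9 -0.5] open 0.297 q [-0.54  0.15  2.   -0.    1.01  0.88]
turn [-0.3   0.37  0.2 ] then shift mm [ 2.8  5.5 48.7]
```

apply_moves(moves=[[[0.002, 0.005, 0, -0.3, 0.4, 0.2, 1], [0, 0, 0, 0, 0, 0, 1], [0, 0, 0.009, 0, 0, 0, 1], [0, 0, 0.009, 0, 0, 0, 1], [0, 0, 0, 0, 0, 0, 1]]])

```text
time: 58.8
eef_pos: [0.5129, -0.1963, 0.0854]
tcp_rot: [0.998, 0.069, 0.003, 0.002]
contact_force: [-0.4, -0.3, -0.5]
opening: 0.29
```

```bash
python3 - <<'E'
from h import *
p=fr(*CR,[-.031,.062]); go(p[0],p[1],.054,97.9)
E
```

```text
t 58.8 p [ 0.5129 -0.1963  0.0854] yaw of tool y -82.14 z [ 0.005 -0.003 -1.   ] F [-0.4 -0.3 -0.5] open 0.29 q [-0.55  0.18  2.    0.    0.96  0.88]
turn [ 0.21 -0.29 -0.03] then shift mm [-0.9 -1.4 31.4]
```

apply_moves(moves=[[[-0.001, -0.001, 0.006, 0, 0, 0, 1], [0, 0, 0.009, 0, 0, 0, 1], [0, 0, 0.009, 0, 0, 0, 1], [0, 0, 0.006, 0, 0, 0, 1], [0, 0, 0.002, 0, 0, 0, 1], [0, 0, 0, 0, 0, 0, 1]]])

```text
time: 59.4
eef_pos: [0.5133, -0.1961, 0.0535]
tcp_rot: [0.998, 0.069, 0.003, 0.002]
contact_force: [-0.5, -0.7, -1.5]
opening: 0.291
```

```bash
python3 - <<'E'
from h import *
p=fr(*CR,[-.031,.062]); go(p[0],p[1],.054,97.9)
E
```

```text
t 59.4 p [ 0.5133 -0.1961  0.0535] yaw of tool y -82.12 z [ 0.007 -0.003 -1.   ] F [-0.5 -0.7 -1.5] open 0.291 q [-0.55  0.23  2.01  0.    0.9   0.88]
turn [ 0.25 -0.35 -0.02] then shift mm [-1.4 -1.2 -0.5]
```

Release, lift and retreat toward the middle, then check everything.

apply_moves(moves=[[[0, 0, 0, 0, 0, 0, 0], [0, 0, 0, 0, 0, 0, 0], [0, 0, 0, 0, 0, 0, 0], [0, 0, 0, 0, 0, 0, 0], [0, 0, -0.02, 0, 0, 0, 0], [0, 0, -0.04, 0, 0, 0, 0], [0, 0, -0.045, 0, 0, 0, 0], [0, 0, -0.045, 0, 0, 0, 0], [0, 0, -0.045, 0, 0, 0, 0], [0, 0, -0.04, 0, 0, 0, 0], [-0.04, -0.03, 0, 0, 0, 0, 0], [0, 0, 0, 0, 0, 0, 0]]])

```text
time: 60.6
eef_pos: [0.464, -0.1689, 0.2914]
tcp_rot: [0.998, 0.068, -0.002, -0.002]
contact_force: [-0.2, 0.3, -2.1]
opening: 0.497
```

apply_moves(moves=[[[-0.02, -0.045, 0, 0, 0, 0, 0], [0, -0.045, 0, 0, 0, 0, 0], [0, -0.045, 0, 0, 0, 0, 0], [0, -0.02, 0, 0, 0, 0, 0], [0, 0, 0, 0, 0, 0, 0], [0, 0, 0, 0, 0, 0, 0]]])

```text
time: 61.2
eef_pos: [0.4236, -0.0179, 0.2898]
tcp_rot: [0.998, 0.067, -0.002, -0.002]
contact_force: [-0.3, 0.3, 0.5]
opening: 0.499
```

```bash
python3 - <<'E'
from h import *
st(); im,c=pots('top'); sc,cs=snap('scene'); w,cw=snap('wrist')
g=lambda a:np.clip(255*(a/255.)**.6,0,255).astype(np.uint8)[:,:,::-1]
r=lambda a,w,h:cv2.resize(a,(w,h),interpolation=cv2.INTER_CUBIC)
A=r(im[165:265,120:400],790,282); B=r(sc[130:310,150:430],400,257); C=r(w,390,257)
cv2.imwrite('pics/fin.png',g(np.vstack([A,np.hstack([B,C])])))
print(proj(c,[[*fr(*RACK,[0,.036]),.148],[*fr(*RACK,[0,.081]),.148]]).round(1), [fr(*CR,[x,y]).round(3).tolist() for x in (-.031,.031) for y in (-.062,.062)])
E
```

```text
t 61.2 p [ 0.4236 -0.0179  0.2898] yaw of tool y -82.31 z [-0.005  0.004 -1.   ] F [-0.3  0.3  0.5] open 0.499 q [-0.28 -0.34  2.08  0.    1.4   1.15]
top pot [303 123   8  27 154] [[ 0.798  -0.1348]]
top pot [360 198  18  18 179] [[ 0.5873 -0.3101]]
top pot [318 202  18  17 178] [[ 0.5778 -0.1891]]
top pot [364 218  18  17 181] [[ 0.5308 -0.3202]]
top pot [321 224  18  18 185] [[ 0.5146 -0.1974]]
[[143.6 207.8]
 [126.5 210.4]] [[0.529, -0.318], [0.512, -0.195], [0.59, -0.309], [0.573, -0.187]]
```

View pics/fin.png

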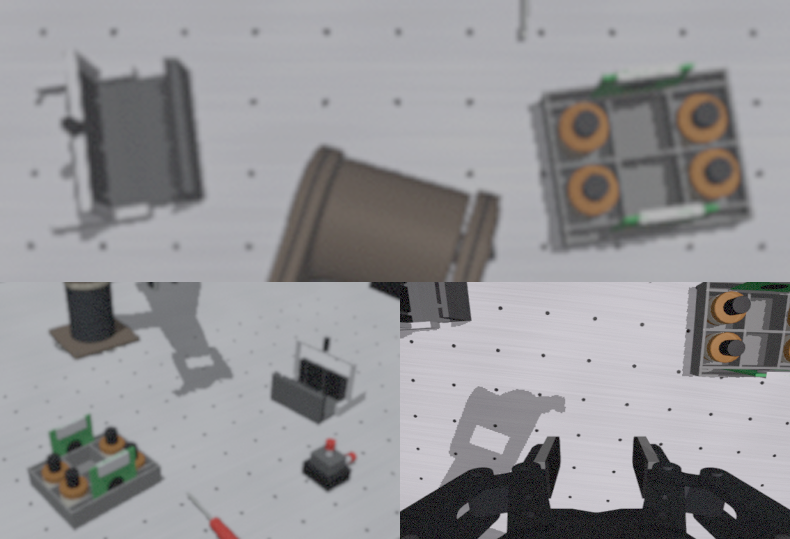

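```bash
python3 - <<'E'
from h import *
a=cv2.imread('pics/top0.png',0).astype(np.float32); b=cv2.cvtColor(snap('top')[0],cv2.COLOR_RGB2GRAY).astype(np.float32)
for n,s in {'bar lower':np.s_[226:240,138:160],'bar upper':np.s_[188:202,138:158],'knob':np.s_[204:214,134:150],'rack fixed':np.s_[185:235,178:195]}.items():
    print(n,cv2.phaseCorrelate(a[s].copy(),b[s].copy()),np.abs(a[s]-b[s]).mean().round(1))
for r in (209,195,232): print(r,a[r,134:160].astype(int),b[r,134:160].astype(int))
E
```

```text
bar lower ((1.775934789905886, -0.8666903887297988), 0.3469022896554735) 28.1
bar upper ((1.422200350217592, 0.19300299070498905), 0.6337431144714355) 18.7
knob ((1.3773222826772953, -0.11829748353210423), 0.8065777257084846) 24.3
rack fixed ((-0.09772591315235957, -0.05156304055173422), 0.9243548144234551) 5.8
209 [125 125 126 123 111  80  43  25  24  24  23  26  30  34  35  39  69 103
 116 117 118 121 124 126 129 129] [134 134 135 135 136 136 127  92  53  28  28  29  27  26  23  25  26  22
  23  22  22  29  39  50  52  52]
195 [118 115 110 105 100  94  86  91 112 127 126 106  73  41  24  23  20  22
  22  23  31  40  44  43  43  43] [127 124 118 113 107 102  95  89  84  95 122 138 136 117  75  35  21  23
  24  25  36  45  48  49  47  47]
232 [127 127 128 127 127 127 127 127 127 118  93  85 111 126 121  95  56  29
  29  35  36  37  36  34  33  34] [137 137 136 136 137 136 137 137 137 137 137 127  98  92 120 136 131 103
  60  27  22  26  26  31  40  49]
```

```bash
python3 -c "
from plant import ctrl; print(ctrl.sign_off())"
```

```text
the job is handed in; nothing more can be done
None
```

The crate is packed and handed in at about 61 s of the 210 s allowed. I slid the keeper open to its stop and stood both cards in the crate's side slots. I then pushed the keeper closed until the pads slipped on the knob, and put the four pots in the four corner cells.

**Pots:** the last top view puts all four within about 5 mm of their cell centres, on the crate floor.

**Cards:** both stand upright in their slots with the grip bars up.

**Keeper:** it now sits about 1.5 px (roughly 4 mm) further closed than in the first picture. That disagrees with it starting at zero, but fits my early knob reading of rack y 41 mm against the 36 mm expected, so I take it as fully closed. I did not measure it again from close by after closing.

**Bystanders:** nothing I did went near the positioner, screwdriver or post. The screwdriver's measured position is unchanged; the other two I only saw in the pictures, and the post not in the last ones.

**Forces:** readings taken between moves were about 6 N or less. The only sideways load on a card was about 3 N, when the first one touched its slot wall; I corrected that before lowering it.

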